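# Torque the boiler plug of an espresso machine

## Task

The espresso machine's small boiler has been descaled and its square-headed brass plug is only run in by hand. Pick up the preset click torque wrench, put its square ring fully down over the plug and turn the plug clockwise (seen from above) until the wrench breaks over at its set torque; stop there, without pulling the handle on through to the end of its give. Then ease off, lift the wrench off leaving the plug tight, and lay it back as it was in the two notches of its tray, without disturbing the other things.

Things in the scene. Friction and masses are not known exactly. Their poses are not given: they have to be found in the camera images.
- wrench: handle part of the click torque wrench, 265 mm long and 0.38 kg in all: black grip (24 mm wide, 22 high, 130 long) on a 16 mm steel shaft. Origin at the middle of the free length of the grip, on the tool's axis; x points along the tool to its ring head, z is up, as it lies and as it is used
- wrench_pivot (a point): upright pivot pin of the ring head, 110 mm from wrench along x. Straight until the torque about it is 0.70 N m (6.4 N sideways at wrench); then the handle gives clockwise against a spring of 2 N m/rad, at most 0.22 rad, and springs back when eased. From 0.035 rad on it has clicked; past 0.17 rad it is pulled through. It gives in no other way
- wrench_ring (a point): centre of the wrench's steel ring head, 140 mm from wrench along x, at the same height; x along the head. The ring is 36 mm square outside, 12 mm high, with a 24 mm square through-hole whose sides lie along and across x. It binds on the plug if it is lifted while still loaded or dragged sideways
- boiler: copper boiler drum with a 116 mm steel lid, 78 mm high, on a 150 mm square sheet chassis; fixed. Origin under its centre on the worktop, z up. Lid bolts stand up to 83 mm, two copper pipes at its far and left sides up to 76 mm
- plug_square (a point): where the ring's centre lies when it is fully down on the plug, on the boiler's axis, 98 mm above the worktop; x and y lie across the sides of the brass plug's square, a quarter turn looks the same. The square is 22 mm wide up to this point, then narrows to 17 mm at 10.5 mm above it; its tip is 13.5 mm above. Below it a collar 36 mm across, on which the ring rests with 0.1 rad of play each way
- plug_collar (a point): centre of the underside of the plug's collar. The thread drags with 0.10 N m and comes up hard after 0.25 to 0.85 rad clockwise; where cannot be told beforehand, it depends on the washer. The plug sinks 0.29 mm per rad
- plug_seat_face (a point): centre of the upper face of the red fibre washer on the boiler; the plug is tight when the collar's underside lies on this face
- tray: grey tool tray, 300 x 100 mm, rim 12 mm, fixed. Origin under its centre, x along its length. Two black rubber rests 14 mm long stand at x = -110 mm (notch 29 mm wide, floor 34 mm high, for the grip's end) and x = +58 mm (notch 22 mm wide, floor 37 mm high, for the shaft), cheeks to about 52 mm, leaning outward. Stowed, wrench lies at x = -30, y = 0, z = 45 mm in this frame, head towards +x
- pepper_mill: dark wooden pepper mill, 160 mm high; bystander
- salt_shaker: glass salt shaker, 90 mm high; bystander
- mug: white mug with yellow stripes, 101 mm high; bystander
- espresso_cup: small white cup, 51 mm high; bystander
- tape_roll: roll of tan tape lying flat, 96 mm across, 25 mm high; bystander
- tumbler: clear glass tumbler, 91 mm high; bystander
- dish_soap: green soap bottle, 235 mm high; bystander

How it is judged (in metres and radians):
On the way, in this order (a step that is already met when the one before it is completed fails the run):
1. the wrench's ring is fully down over the plug's square (horizontal distance between wrench_ring and plug_square below 0.004 m and z of wrench_ring in the frame of plug_square below 0.005 m and angle between wrench's own z axis and vertical below 0.15 rad), for 0.1 s.
2. with the ring on the plug and the plug down on its washer, the wrench breaks over (gives by more than 0.035 rad) (angle between the x axis of wrench_ring and the x axis of wrench, either way round above 0.035 rad and horizontal distance between wrench_ring and plug_square below 0.005 m and z of wrench_ring in the frame of plug_square below 0.008 m and z of plug_collar in the frame of plug_seat_face below 2e-05 m), for 0.05 s.
At the end, for the whole second after the job is handed in: the plug is tight on its washer (collar within 0.03 mm of the washer's face, that is 0.1 rad of its tight position); the wrench lies still and straight in both notches of its tray, head at the same end as before, within 25 mm lengthwise, 8 mm sideways, about 6 mm in height and 0.08 rad (z of plug_collar in the frame of plug_seat_face below 3e-05 m and x of wrench in the frame of tray between -0.055 and -0.005 m and y of wrench in the frame of tray between -0.008 and 0.008 m and z of wrench in the frame of tray between 0.038 and 0.05 m and x of wrench_ring in the frame of tray above 0.08 m and angle between the x axis of wrench and the x axis of tray, either way round below 0.08 rad and linear speed of wrench below 0.02 m/s and angle between the x axis of wrench_ring and the x axis of wrench, either way round below 0.02 rad); the robot touches nothing.
It fails at once if the wrench is pulled on through after it has given (give over 0.17 rad): the plug is over-tightened (angle between the x axis of wrench_ring and the x axis of wrench, either way round above 0.17 rad).
It fails at once if one of the other things is pushed more than 30 mm or knocked over (distance of any of pepper_mill, salt_shaker, mug, espresso_cup, tape_roll, tumbler, dish_soap from where it was at the start of the episode above 0.03 m or angle between any of pepper_mill, salt_shaker, mug, espresso_cup, tumbler, dish_soap's own z axis and vertical above 0.5 rad).
It also fails if it takes over 72 s, if anything falls off the work surface, if the arm or the gripper's body presses on something with over 40 N, if the wrist force passes 120 N, or if a joint passes its speed limit or range.

## Robot

A 6-joint arm with a two-finger parallel gripper is mounted at the origin on a cart in front of the work surface, level with it; the furniture and walls round the work are solid. World frame = base frame: x ahead of the robot, y to its left, z up, the work surface at z = 0. Lengths are in mm, angles in degrees, forces in N, time in s.
With the tool pointing down it reaches from about 300 to 850 mm from the base axis. Payload 4.2 kg.
Tool frame: the origin (TCP) lies midway between the tips of the shut fingers; the grasp point (between the pads) lies 19 mm behind it; z points along the fingers, x is the direction in which the jaws open and shut, and the axes are right-handed (so a half turn about z gives the same grasp; the last joint's range is limited). The gripper opens to 91 mm and grips with 3 to 60 N. Pads are 32 mm wide; open, the fingers measure 118 mm over their backs; the gripper's body (76 mm by 178 mm) begins 60 mm behind the grasp point.
Start: joints at [73.281, 18.312, 89.639, -0, 72.044, -1.146], TCP at [154.37, 553.907, 213.976] pointing down, gripper open.
Joint ranges: [-177.97, 177.97], [-48.28, 115.42], [12.27, 149.76], [-77.06, 257.06], [2.81, 150.46], [-146.56, 146.56]. Speed limits (degrees/s): [147.25, 147.25, 180, 180, 180, 180].

## Interface

Orientations are given as [roll, pitch, yaw] about the fixed x, y, z axes, in that order (R = Rz(yaw) Ry(pitch) Rx(roll)).
In Python, from workcell import monitor, vision, job, models gives the robot as it stands.
- The arm moves only by the shell command python3 -m creep 'ROWS' [FORCE]. ROWS is text: rows parted by semicolons, each of 7 numbers parted by spaces: the shift along the world's x, y, z in cm, then the turn, a rotation vector about the world's x, y, z in rad, then the gripper's target within -1 to 1 (shut at 1, half-way at 0, fully open at -1). In form: tx ty tz ax ay az hand; .... A call has 1 to 12 rows; each row shifts and turns the pose as measured when the row begins; what a row does not reach is not made up. A row lasts 1/12 s, in which the tool goes at most 41.7 mm and 7.16 degrees, less where a joint would pass 70% of its speed; a pose out of reach is approached as far as the arm can. A call is refused whole if a number of a shift passes 4.17 or a number of a turn 0.125, either way. A call with a gripper value outside its range is refused whole. The fingers move at their own pace and stop on an object; FORCE is the grip in N (left out, the last holds). Time passes only in rows, so rows that do not move let the fingers close. It gives the time, the measured TCP pose, the force and the opening at its end, in the units of the state.
- monitor.state(): the state, without advancing time (a new reading comes with each control period).
- vision.grab_frame(name): name is "scene" or "top"; returns a dict with "img" (400x640x3 uint8, red, green, blue), "mtx" (3x3 intrinsics, pixels), "dist_coeffs" ([k1, k2, p1, p2, k3] as OpenCV has them; the pictures are not rectified), "view" (4x4, takes a point from world to camera coordinates). Camera axes: x right, y down, z forward; pixel columns grow to the right and rows downward; lengths in mm; the calibration is good to about 2 mm. A picture is of the moment at which its call begins. There is no depth.
- job.job_done(): hands the job in, once; it reports no verdict.
Trained networks look in the newest picture that a camera, given by its name, has taken for a name from the list of things; names that differ only in an ending like _2 or _b are one class to them, and where a whole thing is asked for, a point or a joint stands for the part that bears it (a point fixed in the world has none). Each returns a list of dicts, best first, with "confidence" (0 to 1); they miss things now and then, are a little off and sometimes report something else, mostly with a low value. They report only what shows in the picture. A call takes as long as a camera call.
- models.search_frame(camera, query): "rect" ([left, top, right, bottom] in pixels, round what is visible of it).
- models.mark_of(camera, query): "at" ([column, row] in pixels: a listed point, or the origin of a listed thing).
The state is a dict: "time_s": time; "qpos": joint angles; "qvel": joint speeds; "effort": joint torques, N m; "ee_pos": TCP position; "ee_rot": TCP orientation; "force": force on the tool from outside, world axes, zero at the start; "torque": the same for the moment, N m; "gripper_width": finger opening in mm.
Only numpy, scipy, OpenCV 4.12 (cv2) and the standard library are available. Lean on these libraries where they do the work, as an engineer would, in place of code of your own. Each camera call takes 0.05 s, during which the arm holds its last target.

## Working session

There is one attempt and no reset: what is moved stays moved. The work goes in short steps, Python scripts to look and compute and a shell command to move; the robot and the scene stay as the last step left them, time stands still between calls to the robot, and variables do not carry over. Pictures are saved under pics/ and viewed, and the job is handed in when it is done.

```bash
mkdir -p pics; ls
cat > h.py <<'E'
from workcell import monitor, vision, job, models
import numpy as np, cv2
def save(cam,name,crop=None,scale=1):
    f=vision.grab_frame(cam); im=f['img'][:,:,::-1].copy()
    if crop: im=im[crop[1]:crop[3],crop[0]:crop[2]]
    if scale!=1: im=cv2.resize(im,None,fx=scale,fy=scale,interpolation=cv2.INTER_CUBIC)
    cv2.imwrite('pics/'+name,im); return f
def ray(f,px):
    K=np.array(f['mtx'],float);d=np.array(f['dist_coeffs'],float)
    n=cv2.undistortPoints(np.array([[px]],float),K,d)[0,0]
    V=np.array(f['view'],float);R=V[:3,:3];t=V[:3,3]
    return -R.T@t, R.T@np.array([n[0],n[1],1.])
def atz(f,px,z):
    c,d=ray(f,px); return c+d*(z-c[2])/d[2]
def proj(f,P):
    V=np.array(f['view'],float);r,_=cv2.Rodrigues(V[:3,:3])
    return cv2.projectPoints(np.array(P,float).reshape(-1,1,3),r,V[:3,3],np.array(f['mtx'],float),np.array(f['dist_coeffs'],float))[0][:,0]
def tri(f1,p1,f2,p2):
    A=[];b=[]
    for f,p in((f1,p1),(f2,p2)):
        c,d=ray(f,p);d=d/np.linalg.norm(d);M=np.eye(3)-np.outer(d,d);A.append(M);b.append(M@c)
    A=np.vstack(A);b=np.hstack(b);x,*_=np.linalg.lstsq(A,b,rcond=None);return x,np.linalg.norm(A@x-b)
E
python3 - <<'E'
from h import *
np.set_printoptions(suppress=True,precision=1)
a=save('scene','s0.png');b=save('top','t0.png')
for f in(a,b): print(f['view'],f['mtx'])
print(monitor.state())
for q in['wrench','wrench_pivot','wrench_ring','boiler','plug_square','plug_collar','tray','pepper_mill','salt_shaker','mug','espresso_cup','tape_roll','tumbler','dish_soap']:
    r=[models.mark_of(c,q)[:2] for c in('scene','top')]
    print(q,r)
    if r[0] and r[1]: print('   ',tri(a,r[0][0]['at'],b,r[1][0]['at']))
E
```

```text
pics
[[   0.6   -0.8   -0.  -389.3]
 [  -0.6   -0.4   -0.7  376. ]
 [   0.5    0.4   -0.7 1217.7]
 [   0.     0.     0.     1. ]] [[512.7   0.  316.9]
 [  0.  512.7 199.3]
 [  0.    0.    1. ]]
[[   0.4   -0.9    0.  -298.2]
 [  -0.9   -0.4   -0.3  495. ]
 [   0.3    0.1   -1.  1133.4]
 [   0.     0.     0.     1. ]] [[371.3   0.  316.1]
 [  0.  371.3 199.7]
 [  0.    0.    1. ]]
{'time_s': 0.1, 'qpos': array([73.3, 18.3, 89.7, -0. , 72. , -1.1]), 'qvel': array([ 0. , -0.1, -0. , -0.1, -0. ,  0.1]), 'effort': array([ -0. , -41.3, -23.3,   0.1,   0. ,  -0. ]), 'ee_pos': array([154.2, 553.5, 213.2]), 'ee_rot': array([-180. ,    0.1,   74.4]), 'force': array([-0. ,  0.3,  0.7]), 'torque': array([-0. , -0.1, -0. ]), 'gripper_width': 91.20402506649282}
wrench [[{'at': [371.3, 258.3], 'confidence': 0.94}, {'at': [271.7, 193.1], 'confidence': 0.59}], [{'at': [361.7, 238.6], 'confidence': 0.76}]]
    (array([ 537.7, -258. ,   13.8]), np.float64(10.38569797847361))
wrench_pivot [[{'at': [341.8, 231.1], 'confidence': 0.69}], [{'at': [336.3, 222.6], 'confidence': 0.59}]]
    (array([ 540.6, -15
[... 1821 characters left out ...]
198.6, 190.9], 'confidence': 0.55}, {'at': [329.1, 217.0], 'confidence': 0.54}]]
    (array([454.1, 332.3,   6.1]), np.float64(1.1964051707398868))
tape_roll [[{'at': [266.4, 249.9], 'confidence': 0.69}], [{'at': [276.6, 249.4], 'confidence': 0.62}]]
    (array([385.1, -16.3,  22.8]), np.float64(9.233187265481474))
tumbler [[{'at': [218.8, 169.5], 'confidence': 0.66}], [{'at': [211.9, 167.3], 'confidence': 0.98}, {'at': [199.3, 192.2], 'confidence': 0.52}]]
    (array([561.1, 342.3, -19.2]), np.float64(6.430624655899073))
dish_soap [[{'at': [372.3, 190.6], 'confidence': 0.95}], [{'at': [351.7, 169.7], 'confidence': 0.64}]]
    (array([ 747.9, -128.8,   20.4]), np.float64(5.3638815242360725))
```

View pics/s0.png

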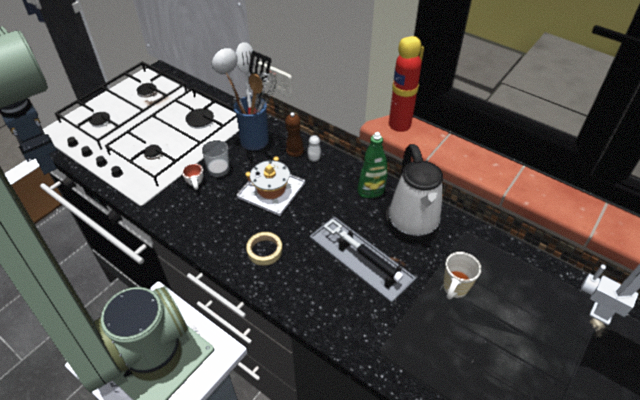

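View pics/t0.png

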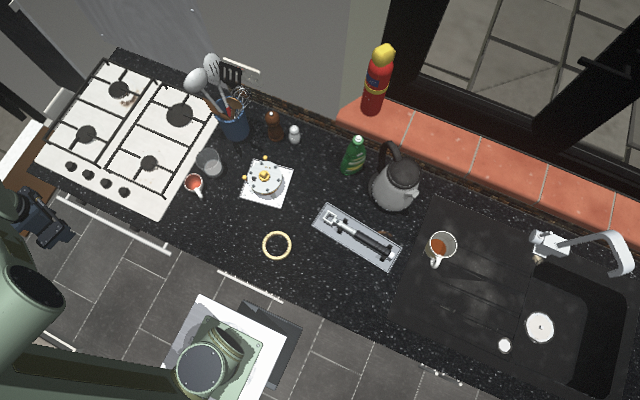

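Run:
```python
import cv2
a=cv2.imread('pics/s0.png');b=cv2.imread('pics/t0.png')
cv2.imwrite('pics/s0w.png',cv2.resize(a[200:320,300:460],None,fx=5,fy=5,interpolation=cv2.INTER_CUBIC))
cv2.imwrite('pics/t0w.png',cv2.resize(b[190:290,290:450],None,fx=5,fy=5,interpolation=cv2.INTER_CUBIC))
cv2.imwrite('pics/t0b.png',cv2.resize(b[140:220,210:310],None,fx=7,fy=7,interpolation=cv2.INTER_CUBIC))
cv2.imwrite('pics/s0b.png',cv2.resize(a[140:220,220:320],None,fx=7,fy=7,interpolation=cv2.INTER_CUBIC))
```

```text
(no output)
```

View pics/s0w.png

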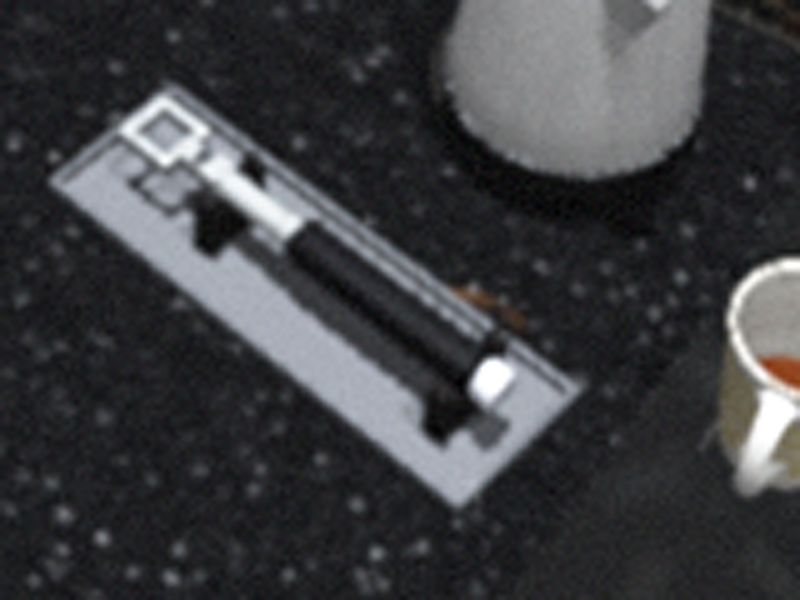

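View pics/t0w.png

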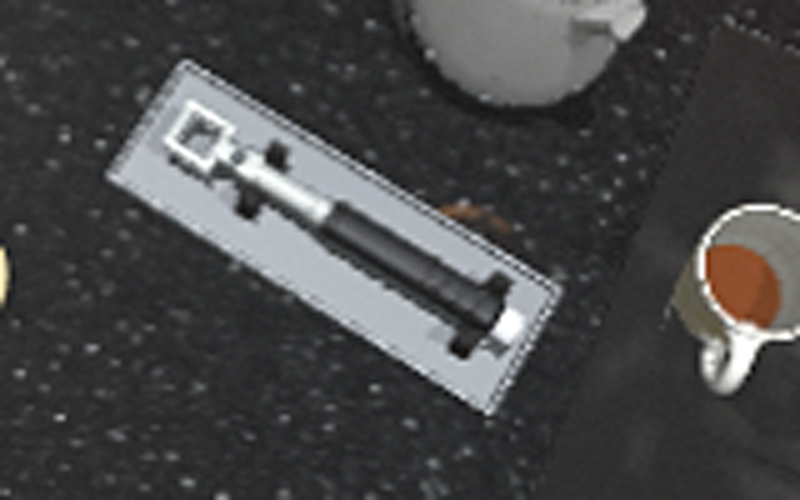

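View pics/t0b.png

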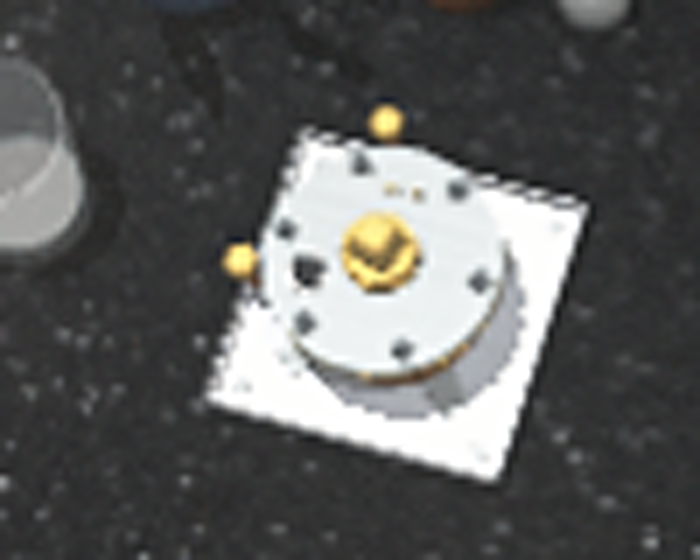

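View pics/s0b.png

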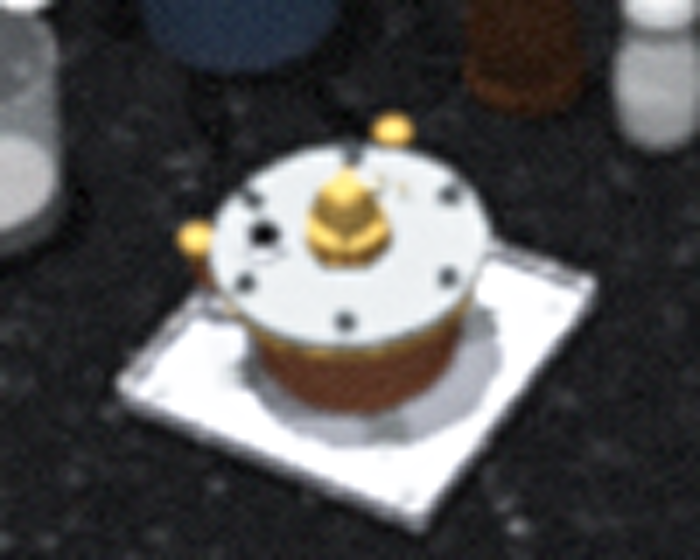

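```bash
cat > fit.py <<'E'
from h import *
from scipy.optimize import least_squares
np.set_printoptions(suppress=True,precision=2)
def pt(P,s,o): return np.array(P,float)/s+np.array(o)+(0.5/s-0.5)
a=vision.grab_frame('scene');b=vision.grab_frame('top')
def fit(L,obs,x0):  # obs: list of (frame, idx, px)
    def T(p):
        c,s=np.cos(p[2]),np.sin(p[2]);return L@np.array([[c,s,0],[-s,c,0],[0,0,1]])+[p[0],p[1],0]
    def r(p):
        W=T(p);return np.concatenate([(proj(f,W[i])-px).ravel() for f,i,px in obs])
    s=least_squares(r,x0);return s.x,s.fun.reshape(-1,2)
tb=pt([(185,60),(562,290),(490,415),(107,178)],5,(290,190))
ts=pt([(168,83),(583,385),(458,508),(50,182)],5,(300,200))
# tray corners order: head-far, tail-far, tail-near, head-near ; x toward head
for z in(0,6,12):
    L=np.array([(150,-50,z),(-150,-50,z),(-150,50,z),(150,50,z)],float)
    i=[0,1,2,3]
    for obs in([(b,i,tb)],[(a,i,ts)],[(a,i,ts),(b,i,tb)]):
        p,e=fit(L,obs,[540,-230,1.4]);print('tray',z,p[:2],np.degrees(p[2]),np.abs(e).max(),e.std())
bb=pt([(310,130),(588,207),(495,480),(208,400)],7,(210,140))
bs=pt([(590,280),(418,525),(118,385)],7,(220,140))
for z in(0,2,6):
    L=np.array([(75,75,z),(75,-75,z),(-75,-75,z),(-75,75,z)],float)
    for obs in([(b,[0,1,2,3],bb)],[(a,[1,2,3],bs)],[(a,[1,2,3],bs),(b,[0,1,2,3],bb)]):
        p,e=fit(L,obs,[590,130,0.]);print('boiler',z,p[:2],np.degrees(p[2]),np.abs(e).max(),e.std())
# plug tip
print('tip', tri(a,pt((347,172),7,(220,140)),b,pt((380,240),7,(210,140))))
# ring outer corners top z=51
rb=pt([(190,100),(238,137),(210,172),(165,135)],5,(290,190))
rs=pt([(163,92),(213,130),(170,168),(118,128)],5,(300,200))
L=np.array([(18,-18,51),(-18,-18,51),(-18,18,51),(18,18,51)],float)
i=[0,1,2,3]
for obs in([(b,i,rb)],[(a,i,rs)],[(a,i,rs),(b,i,rb)]):
    p,e=fit(L,obs,[550,-120,1.4]);print('ring',p[:2],np.degrees(p[2]),np.abs(e).max())
for q in['plug_square','wrench_ring','wrench']:
  for c,f in(('scene',a),('top',b)):
    for m in models.mark_of(c,q)[:1]: print(q,c,atz(f,m['at'],98 if q[0]=='p' else 45),m['confidence'])
print('kettle base/lid', [atz(b,p,0) for p in((393,213),(370,195))])
print('cam',[ray(f,(320,200))[0] for f in(a,b)])
E
python3 fit.py
```

```text
tray 0 [ 535.72 -233.1 ] 81.93209082035652 0.15444948950280946 0.08497579873080274
tray 0 [ 541.72 -230.66] 82.37376768133117 0.8836570648613815 0.5621988327432895
tray 0 [ 538.87 -231.92] 82.20257795003485 1.4685660490303576 0.8004217836388545
tray 6 [ 534.28 -232.97] 81.93131306444727 0.314800161757546 0.1877752679282423
tray 6 [ 538.01 -232.62] 82.32365879776457 0.6450053749622384 0.46376975354264294
tray 6 [ 536.29 -232.92] 82.16618576141325 1.0909161442451136 0.5468038310377643
tray 12 [ 532.84 -232.85] 81.93051681344254 0.4830612526433242 0.3412037085856415
tray 12 [ 534.31 -234.58] 82.2729485285443 0.6066664944141849 0.43428257265485576
tray 12 [ 533.72 -233.92] 82.12932164616284 0.9013026505836592 0.4814214207522642
boiler 0 [582.47 129.94] 8.121320244849828 0.4822258073199919 0.3173731294564277
boiler 0 [589.34 135.95] 8.796390083501231 1.719435851597666 0.9409321909570063
boiler 0 [585.27 132.18] 8.475248944165012 2.5531395604690488 1.0482046920809023
boiler 2 [581.91 129.39] 8.121318373752104 0.44117356855920775 0.28887534584031405
boiler 2 [588.04 134.66] 8.80009845761664
[... 348 characters left out ...]
144549773672088
tip (array([569.51, 114.52, 129.88]), np.float64(1.9065417398022229))
ring [ 547.32 -127.54] 76.41223821871395 1.1453566232449361
ring [ 548.98 -129.05] 83.220502279434 0.5143534996278163
ring [ 548.27 -128.46] 80.23632712479926 1.7473156269752508
plug_square scene [570.78 113.23  98.  ] 0.68
plug_square top [567.7  130.93  98.  ] 0.51
wrench_ring scene [ 552.67 -132.01   45.  ] 0.68
wrench_ring top [ 541.58 -123.63   45.  ] 0.59
wrench scene [ 535.25 -274.51   45.  ] 0.79
wrench top [ 535.74 -258.07   45.  ] 0.6
kettle base/lid [array([ 664.27, -317.55,    0.  ]), array([ 692.07, -220.28,    0.  ])]
cam [array([-190.99, -638.  , 1154.2 ]), array([ 231.62, -216.17, 1232.14])]
```

```bash
cat > ov.py <<'E'
from h import *
import sys
def circ(c,r,z,n=40):
    t=np.linspace(0,2*np.pi,n);return np.c_[c[0]+r*np.cos(t),c[1]+r*np.sin(t),np.full(n,z)]
def sq(c,h,z,yaw,hy=None):
    hy=hy or h;u=np.array([np.cos(yaw),np.sin(yaw)]);v=np.array([-u[1],u[0]])
    return np.array([np.r_[np.array(c)+sx*h*u+sy*hy*v,z] for sx,sy in((1,1),(1,-1),(-1,-1),(-1,1),(1,1))])
def over(f,polys,name,crop,s):
    im=f['img'][:,:,::-1].copy()[crop[1]:crop[3],crop[0]:crop[2]]
    im=cv2.resize(im,None,fx=s,fy=s,interpolation=cv2.INTER_CUBIC)
    cols=[(0,0,255),(0,255,0),(255,0,0),(255,0,255),(255,255,0)]
    for k,P in enumerate(polys):
        q=(proj(f,P)-np.array(crop[:2])+0.5)*s-0.5
        cv2.polylines(im,[np.round(q).astype(int).reshape(-1,1,2)],False,cols[k%5],1,cv2.LINE_AA)
    cv2.imwrite('pics/'+name,im);return im
E
python3 - <<'E'
from ov import *
y=np.radians(8.3)
a=vision.grab_frame('scene');b=vision.grab_frame('top')
c=(582,130)
P=[sq(c,75,2,y),circ(c,58,78),circ(c,18,96),sq(c,8.5,108.5,y)]
i1=over(a,P,'x.png',(220,135,320,220),4);i2=over(b,P,'x.png',(210,135,310,220),4)
cv2.imwrite('pics/ov1.png',np.hstack([i1,i2]))
E
```

```text
(no output)
```

View pics/ov1.png

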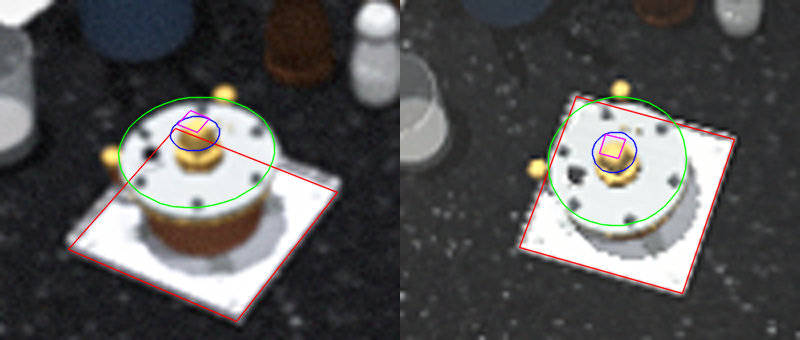

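```bash
cat >> fit.py <<'E'
print('-----')
def fitz(L,obs,x0):
    def r(p):
        c,s=np.cos(p[2]),np.sin(p[2]);W=L@np.array([[c,s,0],[-s,c,0],[0,0,1]])+[p[0],p[1],p[3]]
        return np.concatenate([(proj(f,W[i])-px).ravel() for f,i,px in obs])
    s=least_squares(r,x0);return s.x,s.fun.reshape(-1,2)
L=np.array([(75,75,0),(75,-75,0),(-75,-75,0),(-75,75,0)],float)
p,e=fitz(L,[(a,[1,2,3],bs),(b,[0,1,2,3],bb)],[590,130,0.15,0]);print(p,e)
# plug at fixed heights: collar ellipse centre (picked extents), tip
for n,z,ps,pb in(('collar96',92,(348,228),(380,252)),('tip',111.5,(347,172),(378,240)),('lid',78,(350,243),(382,265))):
    print(n,atz(a,pt(ps,7,(220,140)),z),atz(b,pt(pb,7,(210,140)),z))
L=np.array([(150,-50,0),(-150,-50,0),(-150,50,0),(150,50,0)],float)
p,e=fitz(L,[(a,[0,1,2,3],ts),(b,[0,1,2,3],tb)],[540,-230,1.4,0]);print(p)
E
python3 fit.py | sed -n '/-----/,$p'
```

```text
-----
[577.48 124.48   0.15  18.35] [[ 0.28  0.97]
 [-0.5  -1.49]
 [-0.14  0.52]
 [-0.26  0.18]
 [ 0.13 -0.06]
 [ 0.46  0.03]
 [ 0.12 -0.13]]
collar96 [573.22 119.03  92.  ] [574.71 124.1   92.  ]
tip [584.12 127.05 111.5 ] [573.79 121.85 111.5 ]
lid [576.97 122.48  78.  ] [573.39 124.38  78.  ]
[ 534.38 -233.66    1.43   10.46]
```

Run:
```python
from ov import *
y=np.radians(8.3)
a=vision.grab_frame('scene');b=vision.grab_frame('top')
c=(574.5,123.5)
P=[sq(c,75,20,y),circ(c,58,78),circ(c,18,92),sq(c,8.5,108.5,y),sq(c,11,98,y)]
i1=over(a,P,'x.png',(238,150,308,200),8);i2=over(b,P,'x.png',(228,155,298,205),8)
cv2.imwrite('pics/ov2.png',np.vstack([i1,i2])[:, :])
w=np.radians(82.1);u=np.array([np.cos(w),np.sin(w)]);t=np.array([533.8,-233.8])
P=[sq(t,150,12,w,50),sq(t+110*u,18,51,w),sq(t+110*u,12,51,w),sq(t-28.5*u,66.5,45,w,12)]
i1=over(a,P,'x.png',(300,205,440,305),4);i2=over(b,P,'x.png',(290,190,430,290),4)
cv2.imwrite('pics/ov3.png',np.vstack([i1,i2]))
```

```text
(no output)
```

View pics/ov2.png

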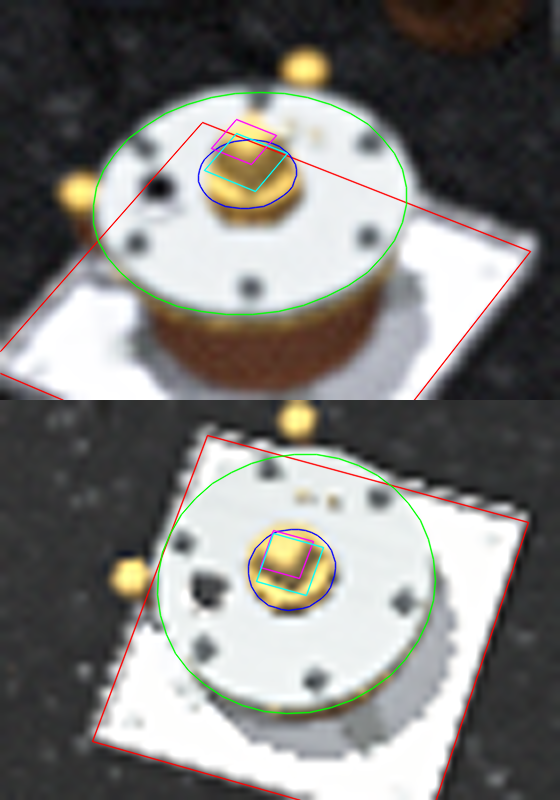

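View pics/ov3.png

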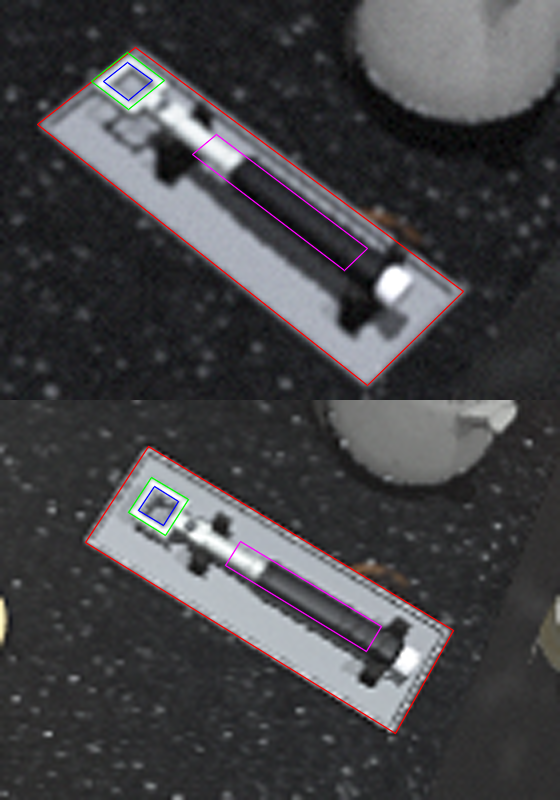

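Run:
```python
from ov import *
a=vision.grab_frame('scene');b=vision.grab_frame('top')
def big(f,crop):
    return cv2.resize(f['img'][crop[1]:crop[3],crop[0]:crop[2],::-1],None,fx=16,fy=16,interpolation=cv2.INTER_CUBIC)
ca=(257,158,282,182);cb=(252,164,277,188)
rows=[[big(a,ca),big(b,cb)]]
cv2.imwrite('pics/pl0.png',np.hstack(rows[0]))
out=[]
for yd in(30,40,50,60):
    y=np.radians(yd);c=(575.5,122)
    P=[circ(c,18,92),sq(c,8.5,108.5,y),sq(c,11,98,y),sq(c,11,92,y)]
    out.append(np.vstack([over(a,P,'x.png',ca,8),over(b,(P),'x.png',cb,8)]))
cv2.imwrite('pics/pl1.png',np.hstack(out))
print(np.degrees(np.arctan2(*(ray(a,(270,170))[1][[1,0]]))),np.degrees(np.arctan2(*(ray(b,(265,176))[1][[1,0]]))))
```

```text
44.58511487064654 44.39576320482526
```

View pics/pl0.png

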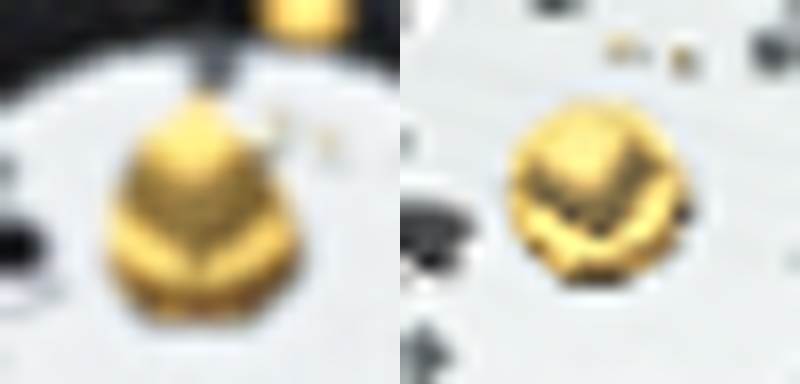

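View pics/pl1.png

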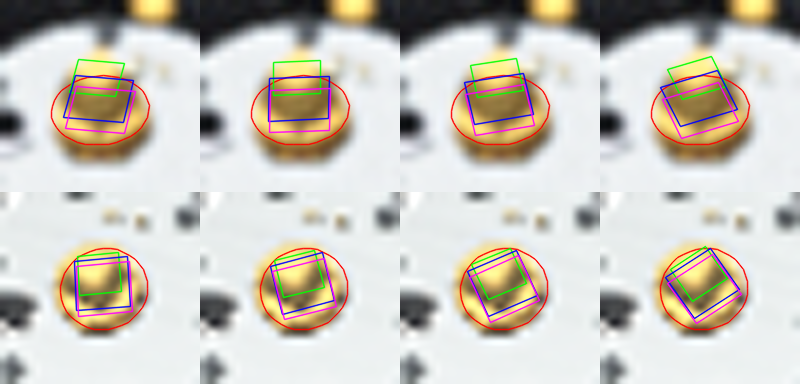

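Run:
```python
from ov import *
a=vision.grab_frame('scene');b=vision.grab_frame('top')
ca=(257,158,282,182);cb=(252,164,277,188)
out=[]
for yd in(-12,0,12):
    y=np.radians(yd);
    o=[]
    for f,cr,c in((a,ca,(574,120.5)),(b,cb,(574.5,122.5))):
        P=[circ(c,18,92),sq(c,8.5,108.5,y),sq(c,11,92,y)]
        o.append(over(f,P,'x.png',cr,10))
    out.append(np.vstack(o))
cv2.imwrite('pics/pl2.png',np.hstack(out))
```

```text
(no output)
```

View pics/pl2.png

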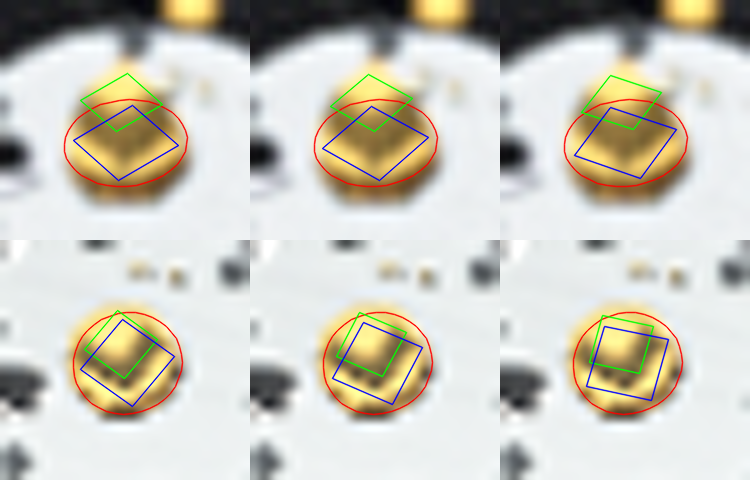

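```bash
R='1.7 -3.7 0 0 0 -0.065 -0.3'
python3 -m creep '1.7 -3.7 0.05 0 0 -0.065 -0.3; 1.7 -3.7 0.05 0 0 -0.065 -0.3; 1.7 -3.7 0.05 0 0 -0.065 -0.3; 1.7 -3.7 0.05 0 0 -0.065 -0.3; 1.7 -3.7 0.05 0 0 -0.065 -0.3; 1.7 -3.7 0.05 0 0 -0.065 -0.3; 1.7 -3.7 0.05 0 0 -0.065 -0.3; 1.7 -3.7 0.05 0 0 -0.065 -0.3; 1.7 -3.7 0.05 0 0 -0.065 -0.3; 1.7 -3.7 0.05 0 0 -0.065 -0.3; 1.7 -3.7 0.05 0 0 -0.065 -0.3; 1.7 -3.7 0.05 0 0 -0.065 -0.3' 20
```

```text
time_s: 3.7
ee_pos: [357.3, 103.4, 220.2]
ee_rot: [180.0, -0.6, 28.5]
force: [1.5, 0.9, 0.6]
gripper_width: 59.3
```

```bash
python3 -m creep '1.72 -3.67 0 0 0 -0.064 -0.3; 1.72 -3.67 0 0 0 -0.064 -0.3; 1.72 -3.67 0 0 0 -0.064 -0.3; 1.72 -3.67 0 0 0 -0.064 -0.3; 1.72 -3.67 0 0 0 -0.064 -0.3; 1.72 -3.67 -1 0 0 -0.064 -0.3; 1.72 -3.67 -1 0 0 -0.064 -0.3; 1.72 -3.67 -1 0 0 -0.064 -0.3; 1.72 -3.67 -1 0 0 -0.064 -0.3; 1.72 -3.67 -1 0 0 -0.064 -0.3; 0 0 -1 0 0 0 -0.3; 0 0 -1 0 0 0 -0.3' 20
```

```text
time_s: 4.7
ee_pos: [531.7, -279.3, 154.2]
ee_rot: [179.6, -1.7, -10.9]
force: [-0.1, 0.6, -0.6]
gripper_width: 59.3
```

```bash
cat > go.py <<'E'
# usage: go.py x y z yaw -> shift cm & rotvec
import sys,numpy as np
from scipy.spatial.transform import Rotation as R
from workcell import monitor
s=monitor.state();t=[float(v) for v in sys.argv[1:5]]
roll=float(sys.argv[5]) if len(sys.argv)>5 else 180
pit=float(sys.argv[6]) if len(sys.argv)>6 else 0
c=R.from_euler('xyz',s['ee_rot'],degrees=True);g=R.from_euler('xyz',[roll,pit,t[3]],degrees=True)
np.set_printoptions(suppress=True,precision=3)
print(s['time_s'],s['ee_pos'],s['ee_rot'],'F',s['force'],'M',s['torque'],s['gripper_width'])
print('shift cm',(np.array(t[:3])-s['ee_pos'])/10,'rot',(g*c.inv()).as_rotvec())
E
python3 go.py 529.5 -263.6 100 -8
```

```text
4.7 [ 531.673 -279.258  154.221] [179.606  -1.704 -10.908] F [-0.133  0.606 -0.566] M [-0.071  0.098 -0.018] 59.30371158342639
shift cm [-0.217  1.566 -5.422] rot [0.012 0.028 0.051]
```

```bash
python3 -m creep '-0.1 0.8 -1.3 0.006 0.014 0.025 -0.3; -0.1 0.8 -1.3 0.006 0.014 0.025 -0.3; 0 0 -1.3 0 0 0 -0.3; 0 0 -1.3 0 0 0 -0.3; 0 0 0 0 0 0 -0.3; 0 0 0 0 0 0 -0.3'; python3 go.py 529.5 -263.6 26 -8
python3 - <<'E'
from h import *
f=save('scene','s1.png',(300,150,460,310),5);g=save('top','t1.png',(290,150,450,290),5)
E
```

```text
time_s: 5.2
ee_pos: [526.6, -256.3, 94.9]
ee_rot: [-179.7, 0.7, -7.4]
force: [0.4, -0.3, -0.5]
gripper_width: 59.3
5.2 [ 526.571 -256.33    94.945] [-179.663    0.688   -7.351] F [ 0.44  -0.292 -0.533] M [-0.094  0.041  0.005] 59.305428743311076
shift cm [ 0.293 -0.727 -6.895] rot [-0.007 -0.011 -0.011]
```

View pics/t1.png

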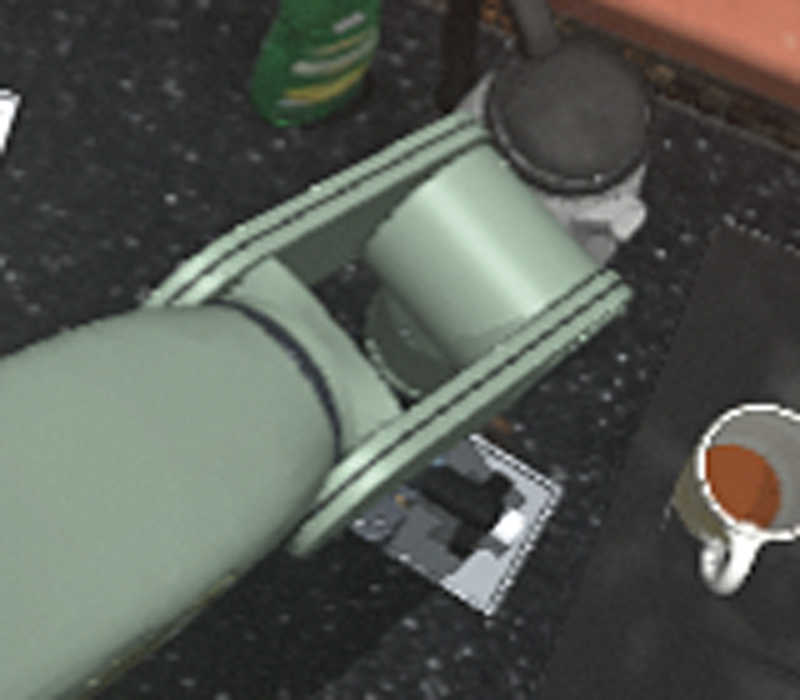

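View pics/s1.png

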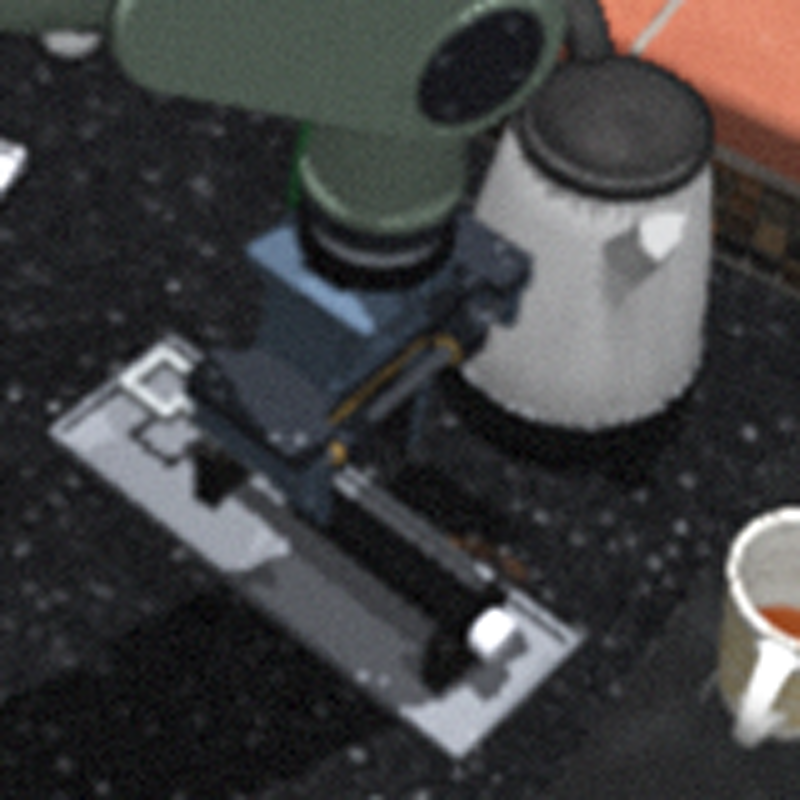

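```bash
python3 -m creep '0.3 -0.7 -0.5 -0.007 -0.01 -0.011 -0.3; 0 0 -1.5 0 0 0 -0.3; 0 0 -1.5 0 0 0 -0.3; 0 0 -1.5 0 0 0 -0.3; 0 0 -0.8 0 0 0 -0.3; 0 0 -0.4 0 0 0 -0.3; 0 0 0 0 0 0 -0.3'; python3 go.py 529.5 -263.6 26 -8
```

```text
time_s: 5.88
ee_pos: [535.0, -267.3, 36.9]
ee_rot: [179.6, -1.0, -8.0]
force: [0.1, 0.3, -0.3]
gripper_width: 59.0
5.8833 [ 534.967 -267.348   36.933] [179.586  -0.962  -8.047] F [ 0.088  0.275 -0.289] M [-0.109  0.046  0.05 ] 59.02284906391342
shift cm [-0.547  0.375 -1.093] rot [0.01  0.016 0.001]
```

```bash
python3 -m creep '-0.5 0.4 -0.4 0.01 0.016 0 -0.3; 0 0 -0.4 0 0 0 -0.3; 0 0 0 0 0 0 -0.3; 0 0 0 0 0 0 -0.3; 0 0 0 0 0 0 -0.3'; python3 go.py 529.5 -263.6 26 -8
```

```text
time_s: 6.3
ee_pos: [531.1, -264.1, 30.6]
ee_rot: [180.0, -0.1, -8.1]
force: [-0.3, 0.3, 0.2]
gripper_width: 59.6
6.3 [ 531.137 -264.081   30.626] [179.971  -0.137  -8.069] F [-0.335  0.327  0.207] M [-0.132  0.08  -0.056] 59.571985490922394
shift cm [-0.164  0.048 -0.463] rot [0.001 0.002 0.001]
```

```bash
python3 -m creep '-0.15 0 -0.4 0 0 0 -0.3; 0 0 0 0 0 0 -0.3; 0 0 0 0 0 0 1; 0 0 0 0 0 0 1; 0 0 0 0 0 0 1; 0 0 0 0 0 0 1; 0 0 0 0 0 0 1; 0 0 0 0 0 0 1' 40; python3 go.py 529.5 -263.6 26 -8
```

```text
time_s: 6.97
ee_pos: [530.0, -264.4, 27.3]
ee_rot: [179.9, -0.2, -8.1]
force: [0.1, -0.3, -0.2]
gripper_width: 23.7
6.9667 [ 530.024 -264.354   27.253] [179.928  -0.242  -8.054] F [ 0.091 -0.317 -0.249] M [-0.056  0.021  0.07 ] 23.729541916548783
shift cm [-0.052  0.075 -0.125] rot [0.002 0.004 0.001]
```

```bash
python3 -m creep '0 0 0.5 0 0 0 1; 0 0 1 0 0 0 1; 0 0 1.5 0 0 0 1; 0 0 1.5 0 0 0 1; 0 0 1.5 0 0 0 1; 0 0 1.5 0 0 0 1; 0 0 1.5 0 0 0 1; 0 0 1 0 0 0 1; 0 0 0.5 0 0 0 1;0 0 0 0 0 0 1; 0 0 0 0 0 0 1' 40; python3 go.py 560.4 -16.7 125 -6
python3 - <<'E'
from h import *
f=save('scene','s2.png',(270,130,470,290),4)
E
```

```text
time_s: 7.88
ee_pos: [525.1, -262.0, 137.0]
ee_rot: [-179.9, 0.4, -8.0]
force: [0.1, -0.9, -4.4]
gripper_width: 23.8
7.8833 [ 525.094 -262.002  136.984] [-179.901    0.355   -8.038] F [ 0.115 -0.873 -4.398] M [-0.184  0.114 -0.004] 23.796856568516105
shift cm [ 3.531 24.53  -1.198] rot [-0.002 -0.006  0.036]
```

View pics/s2.png

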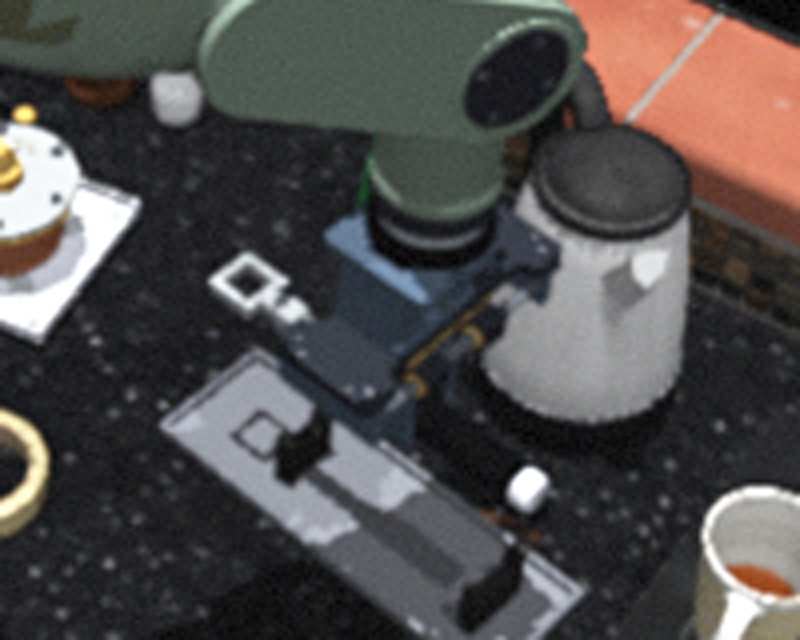

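```bash
python3 -m creep '0.2 1.5 0 0 0 0.004 1; 0.35 2.4 0 0 0 0.004 1; 0.35 2.4 0 0 0 0.004 1; 0.35 2.4 0 0 0 0.004 1; 0.35 2.4 0 0 0 0.004 1; 0.35 2.4 0 0 0 0.004 1; 0.35 2.4 0 0 0 0.004 1; 0.35 2.4 0 0 0 0.004 1; 0.35 2.4 0 0 0 0.004 1; 0.2 1.5 0 0 0 0.004 1; 0 0 0 0 0 0 1; 0 0 0 0 0 0 1' 40; python3 go.py 560.4 -16.7 125 -6
```

```text
time_s: 8.93
ee_pos: [549.0, -21.6, 124.8]
ee_rot: [-179.6, 1.8, -5.7]
force: [-0.2, -0.0, -3.1]
gripper_width: 23.8
8.9333 [548.96  -21.604 124.767] [-179.571    1.77    -5.667] F [-0.166 -0.004 -3.14 ] M [-0.247 -0.02   0.043] 23.772082541670734
shift cm [1.144 0.49  0.023] rot [-0.011 -0.03  -0.006]
```

```bash
python3 -m creep '1 0.5 0.3 -0.011 -0.03 -0.006 1; 0 0 0 0 0 0 1; 0 0 0 0 0 0 1; 0 0 0 0 0 0 1' 40; python3 go.py 560.4 -16.7 125 -6;  python3 - <<'E'
from h import *
a=save('scene','s3.png',(235,130,335,230),7);b=save('top','t3.png',(220,130,320,230),7)
for q in('wrench_ring','plug_square','wrench_pivot'):
  for c in('scene','top'): print(q,c,models.mark_of(c,q)[:2])
E
```

```text
time_s: 9.27
ee_pos: [556.5, -17.6, 125.5]
ee_rot: [179.9, 0.4, -6.0]
force: [0.6, -0.4, -3.6]
gripper_width: 23.8
9.2667 [556.503 -17.611 125.455] [179.887   0.351  -6.026] F [ 0.629 -0.385 -3.557] M [-0.151  0.106  0.01 ] 23.782872819909798
shift cm [ 0.39   0.091 -0.045] rot [ 0.001 -0.006  0.   ]
wrench_ring scene [{'at': [268.6, 156.4], 'confidence': 0.64}]
wrench_ring top [{'at': [197.9, 191.0], 'confidence': 0.44}]
plug_square scene [{'at': [315.4, 159.1], 'confidence': 0.75}, {'at': [270.3, 169.9], 'confidence': 0.49}]
plug_square top []
wrench_pivot scene [{'at': [276.3, 164.7], 'confidence': 0.9}]
wrench_pivot top []
```

View pics/s3.png

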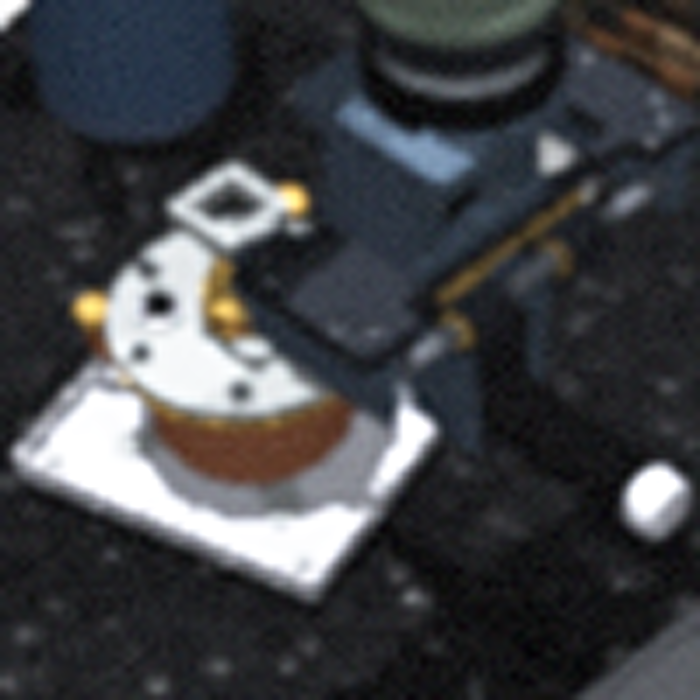

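View pics/t3.png

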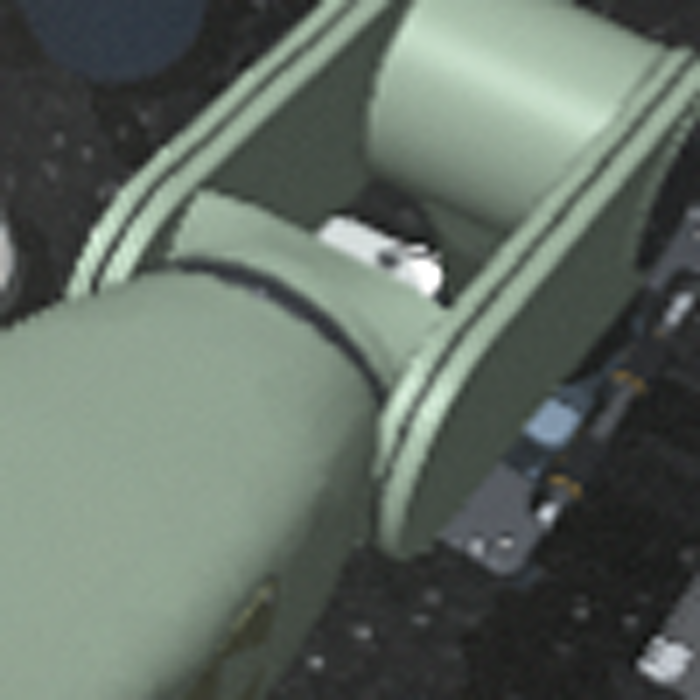

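```bash
cat > rg.py <<'E'
from ov import *
from workcell import monitor
import sys
def ringpoly(s,L=141,dz=17.7):
    from scipy.spatial.transform import Rotation as R
    Rt=R.from_euler('xyz',s['ee_rot'],degrees=True).as_matrix()
    # wrench x = -tool y?? choose world dir near yaw+90
    ux=-Rt[:,1]; 
    yx=np.degrees(np.arctan2(ux[1],ux[0]))
    uz=-Rt[:,2]; uy=np.cross(uz,ux)
    o=s['ee_pos']+dz*uz
    f=lambda h,zz:np.array([o+(L+a*h)*ux+b*h*uy+zz*uz for a,b in((1,1),(1,-1),(-1,-1),(-1,1),(1,1))])
    return o+L*ux,yx,[f(18,6),f(12,6)]
if __name__=='__main__':
    s=monitor.state();c,y,P=ringpoly(s);print('ring',c,'yaw',y)
    f=vision.grab_frame('scene');q=proj(f,P[0]).mean(0);print(q)
    x0,y0=int(q[0])-30,int(q[1])-20
    pc=(float(sys.argv[2]),float(sys.argv[3]));py=np.radians(float(sys.argv[4]))
    over(f,P+[circ(pc,18,92),sq(pc,8.5,108.5,py)],sys.argv[1],(x0,y0,x0+70,y0+50),10)
E
python3 rg.py s3o.png 575 123 -6
```

```text
ring [571.8719913  123.03890018 143.24067742] yaw 83.98440289210939
[264.66133103 157.66640242]
```

View pics/s3o.png

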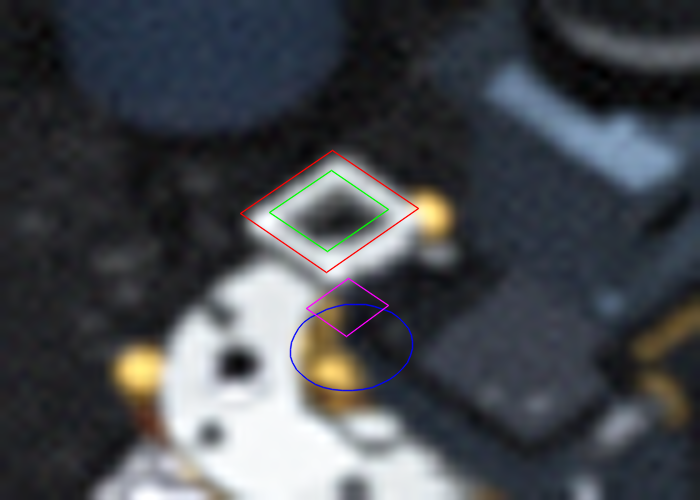

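```bash
python3 -m creep '0.2 0 -0.7 0 -0.006 0 1; 0 0 -0.7 0 0 0 1; 0 0 -0.4 0 0 0 1; 0 0 0 0 0 0 1; 0 0 0 0 0 0 1' 40; python3 go.py 559 -17.3 101 -6;  python3 rg.py s4o.png 574.5 123.5 -6
```

```text
time_s: 10.13
ee_pos: [558.8, -17.1, 105.4]
ee_rot: [179.9, -0.0, -6.0]
force: [1.4, -0.1, -3.3]
gripper_width: 23.3
10.1333 [558.772 -17.096 105.379] [179.936  -0.043  -6.002] F [ 1.371 -0.115 -3.313] M [-0.18   0.095 -0.037] 23.3296253477846
shift cm [ 0.023 -0.02  -0.438] rot [0.001 0.001 0.   ]
ring [573.50503701 123.15242431 122.92025074] yaw 83.99781638470931
[265.55768833 162.48957765]
```

View pics/s4o.png

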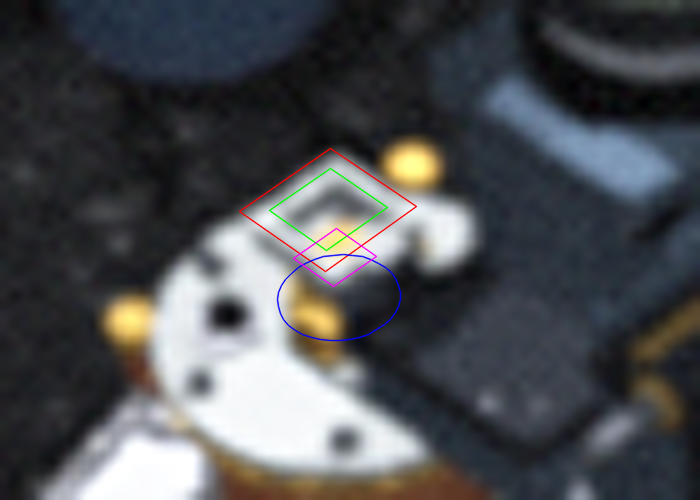

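```bash
python3 -m creep '0.05 0 -0.4 0 0 0 1; 0 0 -0.2 0 0 0 1; 0 0 0 0 0 0 1; 0 0 0 0 0 0 1' 40; python3 go.py 559 -17.3 95 -6;  python3 rg.py s5o.png 574.5 123.5 -6
```

```text
time_s: 10.52
ee_pos: [559.6, -17.0, 99.0]
ee_rot: [179.9, -0.1, -6.0]
force: [0.2, 0.2, -4.0]
gripper_width: 23.6
10.5167 [559.57  -17.004  98.95 ] [179.937  -0.065  -5.991] F [ 0.233  0.17  -4.048] M [-0.135  0.095  0.017] 23.640951873731538
shift cm [-0.057 -0.03  -0.395] rot [ 0.001  0.001 -0.   ]
ring [574.26874101 123.24671075 116.49632156] yaw 84.00887718182625
[265.87950395 163.93427247]
```

View pics/s5o.png

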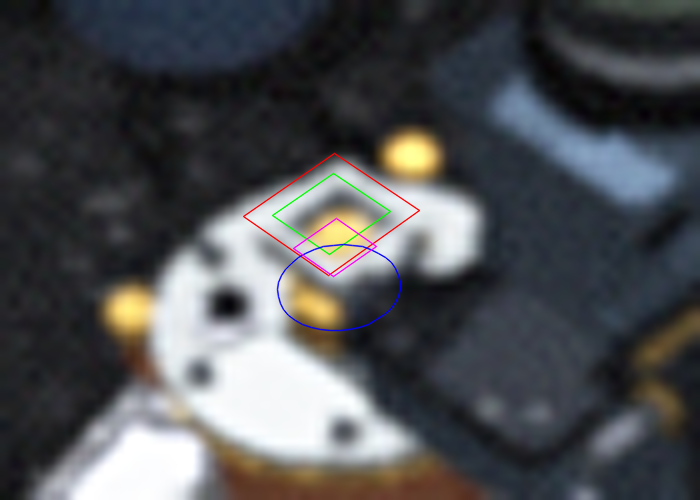

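```bash
python3 -m creep '0 0 -0.3 0 0 0 1; 0 0 -0.2 0 0 0 1; 0 0 -0.1 0 0 0 1; 0 0 0 0 0 0 1' 40; python3 go.py 559.5 -17 90 -6
```

```text
time_s: 10.9
ee_pos: [560.8, -15.6, 94.1]
ee_rot: [-179.9, -0.3, -6.1]
force: [0.7, 0.4, -2.5]
gripper_width: 23.9
10.9 [560.802 -15.589  94.099] [-179.864   -0.258   -6.065] F [ 0.652  0.416 -2.49 ] M [ 0.051  0.005 -0.   ] 23.906227212217306
shift cm [-0.13  -0.141 -0.41 ] rot [-0.002  0.005  0.001]
```

```bash
python3 -m creep '0 0 0 0 0 0 1; 0 0 0 0 0 0 1' 40; python3 go.py 560.8 -15.6 90 -6; python3 rg.py s6o.png 574.5 123.5 -6
```

```text
time_s: 11.07
ee_pos: [560.8, -15.6, 93.9]
ee_rot: [-179.9, -0.3, -6.1]
force: [0.6, 0.3, -2.5]
gripper_width: 23.5
11.0667 [560.844 -15.576  93.909] [-179.877   -0.263   -6.057] F [ 0.575  0.327 -2.453] M [0.178 0.022 0.011] 23.512161531427452
shift cm [-0.004 -0.002 -0.391] rot [-0.002  0.005  0.001]
ring [575.63547325 124.60729357 111.9117058 ] yaw 83.94393174029962
[265.95556481 164.620157  ]
```

View pics/s6o.png

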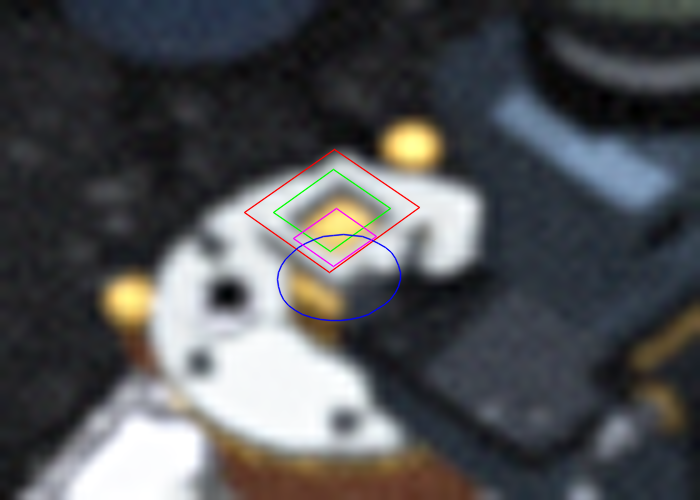

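```bash
python3 -m creep '0 0 -0.2 0 0 0 1; 0 0 0 0 0 0 1; 0 0 0 0 0 0 1' 40; python3 go.py 560.8 -15.6 90 -6
```

```text
time_s: 11.37
ee_pos: [561.1, -15.1, 91.8]
ee_rot: [-179.8, -0.3, -6.1]
force: [0.4, 1.4, -2.2]
gripper_width: 23.9
11.3667 [561.082 -15.132  91.815] [-179.822   -0.286   -6.083] F [ 0.355  1.423 -2.232] M [0.165 0.055 0.002] 23.858277039372368
shift cm [-0.028 -0.047 -0.181] rot [-0.003  0.005  0.001]
```

```bash
python3 -m creep '0 0.22 0 -0.003 0.005 0 1; 0 0 0 0 0 0 1; 0 0 -0.1 0 0 0 1;  0 0 0 0 0 0 1' 40; python3 go.py 560.8 -12.9 90 -6
```

```text
time_s: 11.7
ee_pos: [561.2, -13.9, 90.4]
ee_rot: [179.8, -0.0, -6.1]
force: [0.7, 0.3, -3.2]
gripper_width: 23.9
11.7 [561.168 -13.897  90.365] [179.815  -0.004  -6.052] F [ 0.652  0.3   -3.199] M [-0.123 -0.046 -0.109] 23.87719044291019
shift cm [-0.037  0.1   -0.037] rot [ 0.003 -0.     0.001]
```

```bash
python3 -m creep '0 0.1 -0.2 0.003 0 0 1; 0 0 -0.1 0 0 0 1;  0 0 0 0 0 0 1' 40; python3 go.py 561.2 -12.9 87 -6
```

```text
time_s: 11.95
ee_pos: [561.8, -13.2, 87.2]
ee_rot: [180.0, -0.1, -6.1]
force: [0.8, -0.0, -3.4]
gripper_width: 24.1
11.95 [561.848 -13.16   87.235] [179.986  -0.069  -6.074] F [ 0.827 -0.016 -3.369] M [-0.068 -0.006 -0.14 ] 24.101980756613166
shift cm [-0.065  0.026 -0.024] rot [0.    0.001 0.001]
```

```bash
python3 -m creep '0 0 -0.2 0.0 0 0 1; 0 0 0 0 0 0 1;  0 0 0 0 0 0 1' 40; python3 go.py 561.2 -12.9 85 -6
```

```text
time_s: 12.2
ee_pos: [562.2, -13.4, 84.9]
ee_rot: [180.0, -0.1, -6.1]
force: [0.9, -0.3, -3.6]
gripper_width: 23.9
12.2 [562.152 -13.364  84.903] [179.981  -0.106  -6.102] F [ 0.869 -0.278 -3.567] M [-0.127 -0.088 -0.116] 23.879020515999084
shift cm [-0.095  0.046  0.01 ] rot [0.001 0.002 0.002]
```

```bash
python3 -m creep '0.1 0 -0.1 0.0 0 0 1; 0 0 -0.1 0 0 0 1;  0 0 0 0 0 0 1; 0 0 0 0 0 0 1' 40; python3 go.py 562 -13 82 -6
```

```text
time_s: 12.53
ee_pos: [562.3, -13.4, 82.3]
ee_rot: [180.0, 0.0, -6.1]
force: [0.9, 0.2, -2.8]
gripper_width: 24.1
12.5333 [562.319 -13.354  82.298] [179.96    0.022  -6.062] F [ 0.872  0.164 -2.81 ] M [-0.125 -0.056 -0.085] 24.11528408926555
shift cm [-0.032  0.035 -0.03 ] rot [ 0.001 -0.     0.001]
```

```bash
python3 -m creep '0.05 0 -0.15 0.0 0 0 1; 0 0 -0.1 0 0 0 1;  0 0 0 0 0 0 1; 0 0 0 0 0 0 1' 40; python3 go.py 562 -13 80 -6; python3 rg.py s7o.png 576.7 127 -6
```

```text
time_s: 12.87
ee_pos: [562.7, -13.4, 79.7]
ee_rot: [180.0, 0.0, -6.0]
force: [0.1, -0.3, -2.7]
gripper_width: 23.9
12.8667 [562.683 -13.385  79.681] [179.95    0.042  -6.037] F [ 0.06  -0.286 -2.668] M [-0.047  0.058 -0.01 ] 23.93056028238802
shift cm [-0.068  0.039  0.032] rot [ 0.001 -0.001  0.001]
ring [577.52693532 126.84670507  97.2586311 ] yaw 83.96270631349446
[266.19256411 167.53189368]
```

View pics/s7o.png

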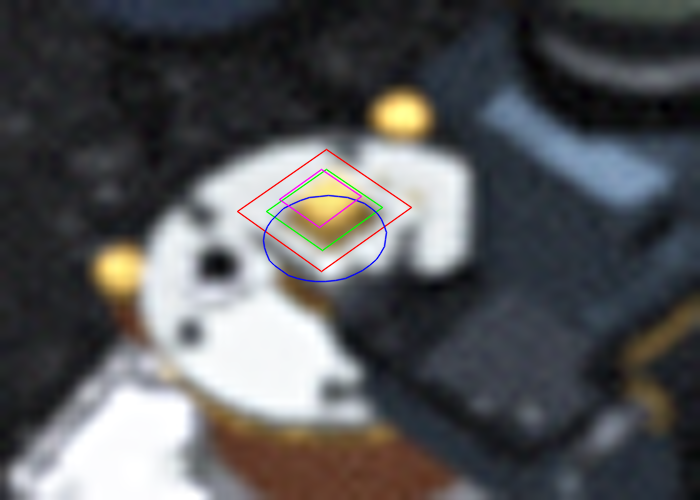

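```bash
python3 -m creep '0 0 -0.15 0.0 0 0 1; 0 0 0 0 0 0 1; 0 0 0 0 0 0 1' 40; python3 go.py 562 -13 80 -6
```

```text
time_s: 13.17
ee_pos: [562.7, -13.4, 79.1]
ee_rot: [180.0, 0.0, -6.0]
force: [-0.7, -0.2, -1.5]
gripper_width: 23.9
13.1667 [562.717 -13.438  79.071] [179.965   0.007  -6.022] F [-0.702 -0.231 -1.536] M [0.07  0.133 0.096] 23.877746327313442
shift cm [-0.072  0.044  0.093] rot [ 0.001 -0.     0.   ]
```

```bash
cat > turn.py <<'E'
# turn.py cx cy delta n : next n rows turning clockwise by delta each about (cx,cy), radius 141; from current measured pose
import sys,numpy as np
from workcell import monitor
from scipy.spatial.transform import Rotation as R
cx,cy,d=map(float,sys.argv[1:4]);n=int(sys.argv[4])
s=monitor.state();p=np.array(s['ee_pos']);F=np.array(s['force']);M=np.array(s['torque'])
Rt=R.from_euler('xyz',s['ee_rot'],degrees=True).as_matrix();ux=-Rt[:,1];yaw=np.arctan2(ux[1],ux[0])
def tq(L): return -(M[2]+(-L/1000)*(ux[0]*F[1]-ux[1]*F[0]))
np.set_printoptions(suppress=True,precision=3)
print('t',round(s['time_s'],2),p,s['ee_rot'],'F',F,'M',M,'w',round(s['gripper_width'],2))
print('wrench yaw rad %.4f'%yaw,'cw torque pivot %.3f plug %.3f'%(-tq(111),-tq(141)),'ring',(p+141*ux+17.7*-Rt[:,2]))
prev=p[:2]
for i in range(1,n+1):
    a=yaw-i*d;t=np.array([cx,cy])-141*np.array([np.cos(a),np.sin(a)])
    print((t-prev)/10,-d);prev=t
E
python3 turn.py 577.3 126.8 0.04 6
```

```text
t 13.17 [562.717 -13.438  79.071] [179.965   0.007  -6.022] F [-0.702 -0.231 -1.536] M [0.07  0.133 0.096] w 23.88
wrench yaw rad 1.4657 cw torque pivot 0.021 plug 0.001 ring [577.513 126.795  96.684]
[-0.581  0.072] -0.04
[-0.556  0.093] -0.04
[-0.552  0.115] -0.04
[-0.547  0.137] -0.04
[-0.541  0.159] -0.04
[-0.534  0.18 ] -0.04
```

```bash
python3 -m creep '-0.56 0.07 0 0 0 -0.04 1; -0.55 0.09 0 0 0 -0.04 1; -0.55 0.12 0 0 0 -0.04 1; 0 0 0 0 0 0 1; 0 0 0 0 0 0 1' 40; python3 turn.py 577.3 126.8 0.04 4
```

```text
time_s: 13.58
ee_pos: [546.5, -9.7, 79.0]
ee_rot: [-179.9, -0.1, -13.2]
force: [0.7, -0.5, -2.1]
gripper_width: 23.8
t 13.58 [546.509  -9.713  78.992] [-179.943   -0.094  -13.165] F [ 0.722 -0.496 -2.096] M [-0.141  0.02   0.009] w 23.81
wrench yaw rad 1.3410 cw torque pivot 0.099 plug 0.124 ring [578.591 127.57   96.832]
[-0.679  0.061] -0.04
[-0.54   0.161] -0.04
[-0.534  0.183] -0.04
[-0.526  0.204] -0.04
```

```bash
python3 -m creep '-0.6 0.1 0 0 0 -0.04 1; -0.54 0.16 0 0 0 -0.04 1; 0 0 0 0 0 0 1; 0 0 0 0 0 0 1' 40; python3 turn.py 577.6 127 0.03 4
```

```text
time_s: 13.92
ee_pos: [536.2, -6.9, 78.9]
ee_rot: [-179.9, -0.2, -17.6]
force: [-0.3, 0.5, -2.7]
gripper_width: 24.1
t 13.92 [536.243  -6.899  78.904] [-179.918   -0.16   -17.609] F [-0.269  0.547 -2.719] M [-0.006  0.032  0.069] w 24.09
wrench yaw rad 1.2635 cw torque pivot 0.022 plug 0.010 ring [578.844 127.485  96.806]
[-0.531  0.085] -0.03
[-0.397  0.146] -0.03
[-0.392  0.158] -0.03
[-0.388  0.17 ] -0.03
```

```bash
python3 -m creep '-0.46 0.11 0 0 0 -0.03 1; -0.4 0.15 0 0 0 -0.03 1; 0 0 0 0 0 0 1; 0 0 0 0 0 0 1' 40; python3 turn.py 577.8 127 0.03 3
```

```text
time_s: 14.25
ee_pos: [529.1, -4.4, 78.8]
ee_rot: [-179.9, -0.2, -20.8]
force: [-0.6, 0.4, -2.7]
gripper_width: 23.8
t 14.25 [529.075  -4.444  78.817] [-179.909   -0.194  -20.789] F [-0.61   0.416 -2.721] M [0.035 0.16  0.028] w 23.77
wrench yaw rad 1.2080 cw torque pivot -0.052 plug -0.073 ring [579.054 127.371  96.74 ]
[-0.525  0.118] -0.03
[-0.388  0.168] -0.03
[-0.383  0.179] -0.03
```

```bash
python3 -m creep '-0.46 0.13 0 0 0 -0.03 1; -0.39 0.16 0 0 0 -0.03 1; 0 0 0 0 0 0 1; 0 0 0 0 0 0 1' 40; python3 turn.py 578 127 0.03 3
```

```text
time_s: 14.58
ee_pos: [522.0, -1.5, 78.7]
ee_rot: [-179.9, -0.2, -24.0]
force: [-0.5, -0.2, -2.4]
gripper_width: 23.9
t 14.58 [521.969  -1.483  78.734] [-179.879   -0.212  -23.98 ] F [-0.477 -0.166 -2.444] M [0.047 0.125 0.118] w 23.87
wrench yaw rad 1.1523 cw torque pivot 0.077 plug 0.066 ring [579.197 127.34   96.733]
[-0.511  0.143] -0.03
[-0.378  0.189] -0.03
[-0.373  0.2  ] -0.03
```

```bash
python3 -m creep '-0.44 0.16 0 0 0 -0.03 1; -0.38 0.19 0 0 0 -0.03 1; 0 0 0 0 0 0 1; 0 0 0 0 0 0 1' 40; python3 turn.py 578 127 0.03 3
```

```text
time_s: 14.92
ee_pos: [515.0, 1.8, 78.7]
ee_rot: [-179.9, -0.2, -27.2]
force: [-0.0, 0.6, -2.3]
gripper_width: 23.8
t 14.92 [515.041   1.841  78.731] [-179.865   -0.235  -27.18 ] F [-0.031  0.562 -2.303] M [0.004 0.144 0.06 ] w 23.83
wrench yaw rad 1.0964 cw torque pivot 0.028 plug 0.020 ring [579.363 127.268  96.763]
[-0.518  0.172] -0.03
[-0.367  0.21 ] -0.03
[-0.361  0.221] -0.03
```

```bash
python3 -m creep '-0.42 0.2 0 0 0 -0.03 1; -0.37 0.21 0 0 0 -0.03 1; 0 0 0 0 0 0 1; 0 0 0 0 0 0 1' 40; python3 turn.py 578 127 0.03 3
```

```text
time_s: 15.25
ee_pos: [508.3, 5.5, 78.7]
ee_rot: [-179.9, -0.3, -30.4]
force: [-0.9, 1.6, -3.6]
gripper_width: 23.6
t 15.25 [508.261   5.54   78.687] [-179.874   -0.251  -30.385] F [-0.897  1.631 -3.576] M [0.048 0.215 0.17 ] w 23.64
wrench yaw rad 1.0405 cw torque pivot -0.008 plug -0.056 ring [579.492 127.18   96.697]
[-0.52   0.202] -0.03
[-0.355  0.23 ] -0.03
[-0.348  0.241] -0.03
```

```bash
python3 -m creep '-0.44 0.21 0 0 0 -0.03 1; -0.36 0.23 0 0 0 -0.03 1; 0 0 0 0 0 0 1; 0 0 0 0 0 0 1' 40; python3 turn.py 578.2 127 0.03 3; python3 rg.py s8o.png 578 127 -25
```

```text
time_s: 15.58
ee_pos: [501.7, 9.6, 78.6]
ee_rot: [-179.8, -0.3, -33.6]
force: [-0.3, 0.7, -2.7]
gripper_width: 23.8
t 15.58 [501.672   9.646  78.646] [-179.847   -0.293  -33.612] F [-0.258  0.712 -2.69 ] M [0.07  0.249 0.15 ] w 23.8
wrench yaw rad 0.9842 cw torque pivot 0.083 plug 0.064 ring [579.62  127.084  96.722]
[-0.501  0.232] -0.03
[-0.341  0.25 ] -0.03
[-0.334  0.26 ] -0.03
ring [579.62044854 127.08371589  96.72194026] yaw 56.3890881640873
[266.83405684 166.67181014]
```

View pics/s8o.png

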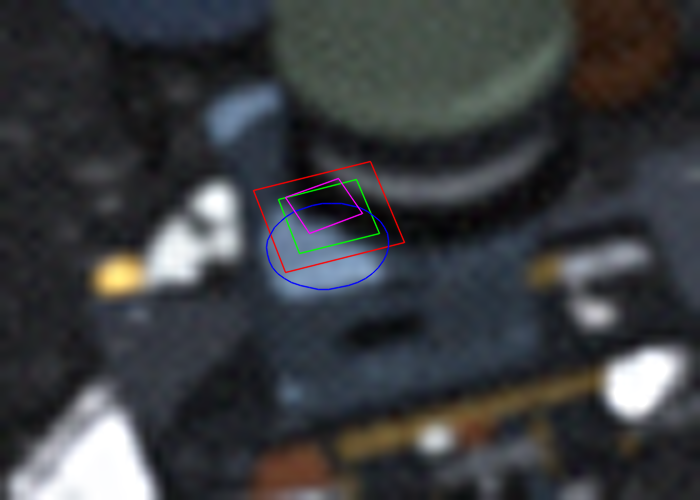

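```bash
python3 -m creep '-0.42 0.24 0 0 0 -0.03 1; -0.34 0.25 0 0 0 -0.03 1; 0 0 0 0 0 0 1; 0 0 0 0 0 0 1' 40; python3 turn.py 578.2 127 0.03 3
```

```text
time_s: 15.97
ee_pos: [495.3, 14.1, 78.6]
ee_rot: [-179.8, -0.3, -36.9]
force: [0.2, 0.6, -2.4]
gripper_width: 24.0
t 15.97 [495.332  14.128  78.633] [-179.829   -0.341  -36.878] F [ 0.209  0.575 -2.418] M [0.074 0.194 0.289] w 24.0
wrench yaw rad 0.9272 cw torque pivot 0.270 plug 0.264 ring [579.83  126.937  96.753]
[-0.509  0.267] -0.03
[-0.327  0.269] -0.03
[-0.318  0.278] -0.03
```

```bash
python3 -m creep '-0.4 0.26 0 0 0 -0.03 1; -0.32 0.27 0 0 0 -0.03 1; 0 0 0 0 0 0 1; 0 0 0 0 0 0 1' 40; python3 turn.py 578.2 127 0.03 3
```

```text
time_s: 16.3
ee_pos: [489.9, 18.3, 78.7]
ee_rot: [-179.9, -0.5, -39.9]
force: [-0.2, 0.4, -2.8]
gripper_width: 24.0
t 16.3 [489.926  18.345  78.71 ] [-179.858   -0.516  -39.864] F [-0.186  0.381 -2.845] M [0.038 0.16  0.623] w 23.99
wrench yaw rad 0.8751 cw torque pivot 0.581 plug 0.569 ring [580.149 126.643  96.759]
[-0.531  0.318] -0.03
[-0.312  0.285] -0.03
[-0.303  0.295] -0.03
```

```bash
python3 -m creep '-0.35 0.25 0 0 0 -0.03 1; 0 0 0 0 0 0 1; 0 0 0 0 0 0 1' 40; python3 turn.py 578.2 127 0.03 3
```

```text
time_s: 16.55
ee_pos: [487.8, 20.1, 78.8]
ee_rot: [-179.9, -0.6, -41.2]
force: [-0.0, 0.1, -3.7]
gripper_width: 23.5
t 16.55 [487.845  20.085  78.778] [-179.864   -0.636  -41.22 ] F [-0.014  0.136 -3.659] M [0.044 0.207 0.834] w 23.53
wrench yaw rad 0.8514 cw torque pivot 0.823 plug 0.820 ring [580.579 126.242  96.812]
[-0.569  0.369] -0.03
[-0.305  0.293] -0.03
[-0.296  0.302] -0.03
```

```bash
python3 -m creep '0 0 0 0 0 0 1; 0 0 0 0 0 0 1' 40; python3 turn.py 578.2 127 0.03 1
```

```text
time_s: 16.72
ee_pos: [488.1, 19.8, 78.7]
ee_rot: [-179.9, -0.6, -41.0]
force: [-0.2, 0.7, -2.7]
gripper_width: 23.9
t 16.72 [488.105  19.83   78.719] [-179.89    -0.634  -41.042] F [-0.162  0.737 -2.7  ] M [0.118 0.235 0.806] w 23.91
wrench yaw rad 0.8545 cw torque pivot 0.738 plug 0.720 ring [580.515 126.281  96.69 ]
[-0.563  0.365] -0.03
```

```bash
python3 -m creep '-0.36 0.3 0 0 0 -0.04 1; 0 0 0 0 0 0 1' 40; python3 turn.py 578.2 127 0.03 1
```

```text
time_s: 16.88
ee_pos: [484.9, 22.8, 78.7]
ee_rot: [-179.9, -0.6, -43.3]
force: [0.3, 0.7, -2.8]
gripper_width: 23.5
t 16.88 [484.851  22.754  78.725] [-179.88    -0.639  -43.304] F [ 0.333  0.7   -2.771] M [0.075 0.256 0.877] w 23.53
wrench yaw rad 0.8150 cw torque pivot 0.851 plug 0.844 ring [581.387 125.474  96.718]
[-0.639  0.458] -0.03
```

```bash
python3 -m creep '-0.28 0.25 0 0 0 -0.035 1; 0 0 0 0 0 0 1' 40; python3 turn.py 578.2 127 0.03 1
```

```text
time_s: 17.05
ee_pos: [482.3, 25.2, 78.8]
ee_rot: [-179.9, -0.7, -45.1]
force: [0.2, 0.2, -2.9]
gripper_width: 23.7
t 17.05 [482.299  25.181  78.765] [-179.888   -0.656  -45.144] F [ 0.235  0.247 -2.915] M [0.011 0.214 0.883] w 23.65
wrench yaw rad 0.7829 cw torque pivot 0.882 plug 0.881 ring [582.082 124.753  96.74 ]
[-0.699  0.541] -0.03
```

```bash
python3 -m creep '-0.03 0.03 0 0 0 -0.006 1; 0 0 0 0 0 0 1' 40; python3 turn.py 578.2 127 0.03 1
python3 - <<'E'
from h import *
a=save('scene','s9.png',(210,120,330,220),6);b=save('top','t9.png',(210,130,330,230),6)
E
```

```text
time_s: 17.22
ee_pos: [482.2, 25.3, 78.8]
ee_rot: [-179.9, -0.7, -45.3]
force: [-0.2, 1.0, -2.4]
gripper_width: 23.9
t 17.22 [482.184  25.285  78.772] [-179.911   -0.666  -45.278] F [-0.216  1.046 -2.418] M [0.174 0.188 1.025] w 23.86
wrench yaw rad 0.7806 cw torque pivot 0.926 plug 0.899 ring [582.203 124.63   96.689]
[-0.71   0.555] -0.03
```

View pics/t9.png

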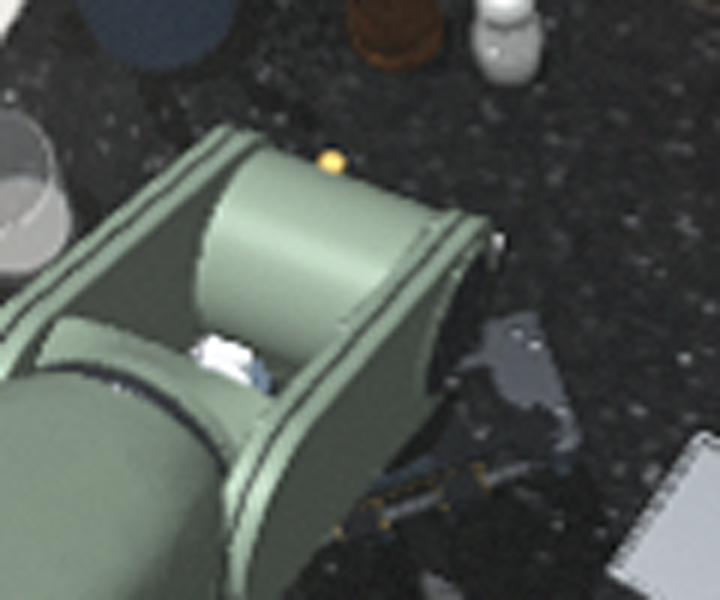

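View pics/s9.png

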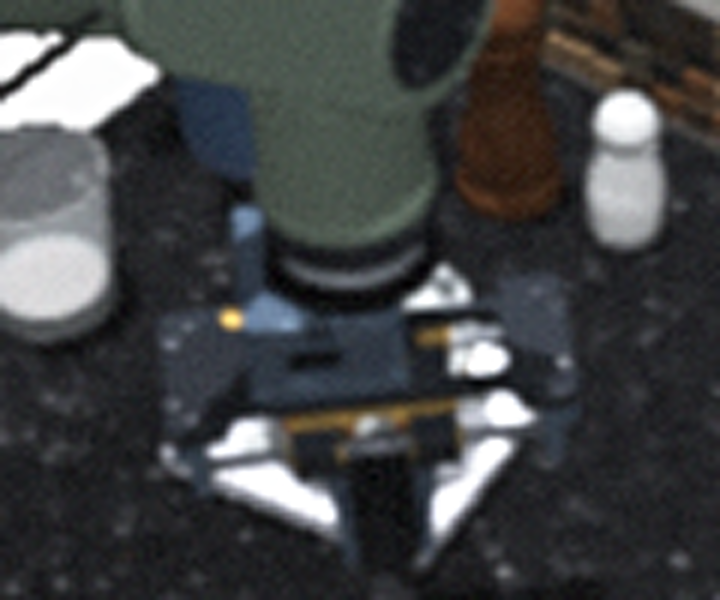

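```bash
python3 -m creep '0.26 -0.25 0 0 0 0.03 1; 0.3 -0.26 0 0 0 0.035 1; 0.32 -0.26 0 0 0 0.035 1; 0.34 -0.26 0 0 0 0.035 1; 0.3 -0.2 0 0 0 0.03 1; 0 0 0 0 0 0 1; 0 0 0 0 0 0 1' 40; python3 turn.py 578.2 127 0.03 1;python3 go.py 501.7 9.6 78.7 -33.6
```

```text
time_s: 17.9
ee_pos: [497.5, 12.4, 78.6]
ee_rot: [-179.8, -0.5, -35.9]
force: [-1.0, 2.6, -2.1]
gripper_width: 23.6
t 17.9 [497.514  12.444  78.57 ] [-179.838   -0.454  -35.867] F [-0.973  2.588 -2.137] M [0.456 0.255 0.369] w 23.59
wrench yaw rad 0.9448 cw torque pivot 0.113 plug 0.044 ring [579.982 126.75   96.668]
[-0.532  0.282] -0.03
17.9 [497.514  12.444  78.57 ] [-179.838   -0.454  -35.867] F [-0.973  2.588 -2.137] M [0.456 0.255 0.369] 23.587435468192332
shift cm [ 0.419 -0.284  0.013] rot [0.002 0.008 0.04 ]
```

```bash
python3 -m creep '0.22 -0.12 0 0.002 0.008 0.02 1; 0.2 -0.1 0 0 0 0.02 1; 0 0 0 0 0 0 1; 0 0 0 0 0 0 1' 40; python3 turn.py 578.2 127 0.03 1;python3 go.py 501.7 9.6 78.7 -33.6
```

```text
time_s: 18.23
ee_pos: [502.1, 9.7, 78.9]
ee_rot: [180.0, 0.0, -33.6]
force: [-1.5, 1.6, -2.0]
gripper_width: 23.7
t 18.23 [502.052   9.676  78.892] [179.99    0.014 -33.605] F [-1.506  1.558 -1.976] M [0.131 0.236 0.203] w 23.67
wrench yaw rad 0.9843 cw torque pivot -0.032 plug -0.095 ring [580.096 127.111  96.566]
[-0.538  0.228] -0.03
18.2333 [502.052   9.676  78.892] [179.99    0.014 -33.605] F [-1.506  1.558 -1.976] M [0.131 0.236 0.203] 23.669586492136723
shift cm [-0.035 -0.008 -0.019] rot [ 0. -0.  0.]
```

```bash
python3 -m creep '-0.1 0.08 0.05 0 0 0 1; 0 0 0 0 0 0 1; 0 0 0 0 0 0 1' 40; python3 turn.py 578.2 127 0.03 1
```

```text
time_s: 18.48
ee_pos: [501.3, 10.2, 79.1]
ee_rot: [180.0, -0.0, -33.7]
force: [0.8, -0.1, -3.0]
gripper_width: 23.5
t 18.48 [501.3    10.16   79.129] [179.978  -0.039 -33.688] F [ 0.79  -0.149 -3.024] M [-0.114  0.121  0.031] w 23.48
wrench yaw rad 0.9828 cw torque pivot 0.113 plug 0.135 ring [579.502 127.494  96.776]
[-0.479  0.192] -0.03
```

```bash
python3 -m creep '0 0 0.2 0 0 0 1; 0 0 0.2 0 0 0 1; 0 0 0 0 0 0 1' 40; python3 turn.py 578.2 127 0.03 1
```

```text
time_s: 18.73
ee_pos: [501.3, 10.2, 83.2]
ee_rot: [180.0, -0.0, -33.7]
force: [-0.1, 0.8, -3.6]
gripper_width: 23.3
t 18.73 [501.259  10.18   83.156] [179.964  -0.036 -33.709] F [-0.116  0.791 -3.644] M [-0.173  0.102 -0.006] w 23.28
wrench yaw rad 0.9825 cw torque pivot -0.066 plug -0.082 ring [579.507 127.489 100.766]
[-0.479  0.193] -0.03
```

Free; no binding (Fz is just the wrench's weight).

```bash
python3 -m creep '0 0 0.4 0 0 0 1; 0 0 0.4 0 0 0 1; 0 0 0.6 0 0 0 1; 0 0 1 0 0 0 1; 0 0 1 0 0 0 1; 0 0 1 0 0 0 1; 0 0 0.5 0 0 0 1; 0 0 0 0 0 0 1' 40; python3 go.py 530.0 -264.4 130 -8.05
python3 - <<'E'
from h import *
a=save('scene','s10.png',(210,120,330,220),6)
E
```

```text
time_s: 19.4
ee_pos: [500.6, 10.4, 136.9]
ee_rot: [180.0, -0.0, -33.7]
force: [0.0, -0.6, -4.5]
gripper_width: 23.9
19.4 [500.642  10.439 136.945] [179.973  -0.028 -33.688] F [ 0.025 -0.636 -4.471] M [-0.16   0.064  0.007] 23.896124373464108
shift cm [  2.936 -27.484  -0.694] rot [0.001 0.    0.447]
```

View pics/s10.png

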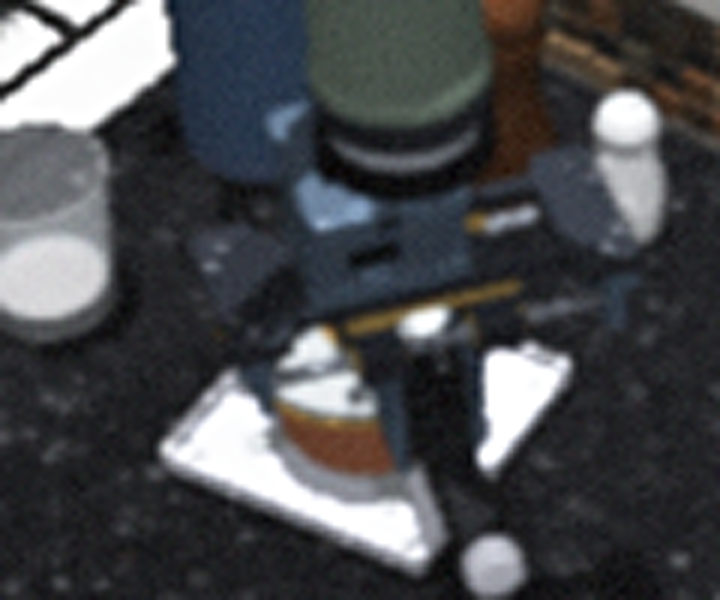

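```bash
python3 -m creep '0.15 -1.4 0 0 0 0.037 1; 0.23 -2.4 0 0 0 0.037 1; 0.23 -2.4 0 0 0 0.037 1; 0.23 -2.4 0 0 0 0.037 1; 0.23 -2.4 0 0 0 0.037 1; 0.23 -2.4 0 0 0 0.037 1; 0.23 -2.4 0 0 0 0.037 1; 0.23 -2.4 0 0 0 0.037 1; 0.23 -2.4 0 0 0 0.037 1; 0.23 -2.4 0 0 0 0.037 1; 0.15 -1.4 0 0 0 0.037 1; 0 0 0 0 0 0 1' 40; python3 go.py 530.0 -264.4 130 -8.05
python3 - <<'E'
from h import *
a=save('top','t11.png',(190,120,430,300),3);b=save('scene','s11.png',(200,120,420,280),3)
E
```

```text
time_s: 20.45
ee_pos: [520.0, -243.0, 129.6]
ee_rot: [179.9, 0.7, -8.9]
force: [0.1, -0.2, -3.5]
gripper_width: 23.4
20.45 [ 519.988 -243.043  129.62 ] [179.934   0.655  -8.924] F [ 0.092 -0.189 -3.498] M [-0.18   0.045 -0.007] 23.443398214611793
shift cm [ 1.001 -2.136  0.038] rot [-0.001 -0.011  0.015]
```

View pics/s11.png

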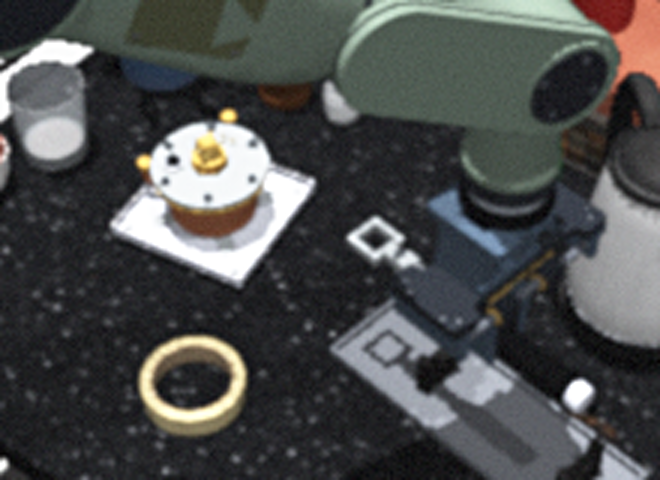

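```bash
python3 -m creep '0.8 -1.9 0 0 -0.011 0.015 1; 0 0 0 0 0 0 1; 0 0 0 0 0 0 1; 0 0 0 0 0 0 1' 40; python3 go.py 530.0 -264.4 60 -8.05
python3 - <<'E'
from ov import *
a=vision.grab_frame('scene');out=[]
ca=(257,158,282,182)
for yd in(-20,-32,-44):
    y=np.radians(yd);c=(574.5,121)
    out.append(over(a,[sq(c,8.5,108.5,y),sq(c,11,92,y)],'x.png',ca,10))
cv2.imwrite('pics/pl3.png',np.hstack(out))
s=monitor.state();import rg
c,y,P=rg.ringpoly(s);print(c,y)
over(a,P,'s12o.png',(300,150,400,230),7)
E
```

```text
time_s: 20.88
ee_pos: [526.3, -254.7, 128.1]
ee_rot: [-179.6, 0.4, -8.0]
force: [0.7, 0.3, -4.6]
gripper_width: 23.8
20.8833 [ 526.326 -254.69   128.106] [-179.622    0.36    -8.031] F [ 0.654  0.272 -4.65 ] M [-0.159  0.069  0.011] 23.760603600097383
shift cm [ 0.367 -0.971 -6.811] rot [-0.007 -0.005 -0.   ]
[ 545.88444743 -114.81988236  146.75582364] 81.97523045613589
```

View pics/pl3.png

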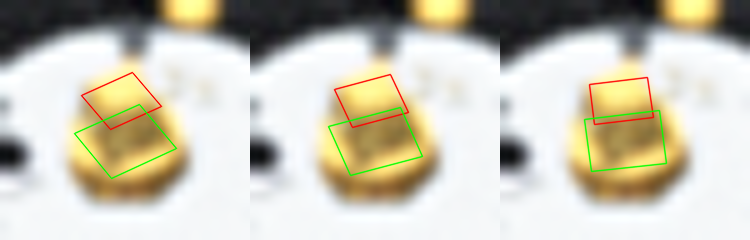

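View pics/s12o.png

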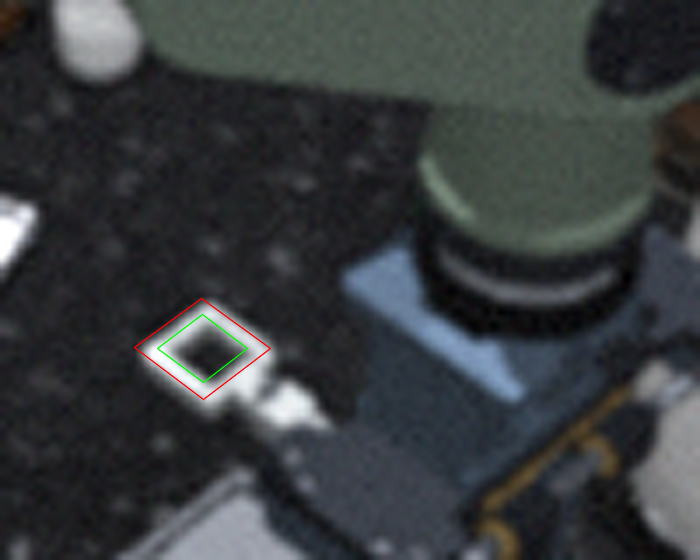

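```bash
python3 -m creep '0.3 -0.8 0 -0.007 -0.005 0 1; 0 0 -1 0 0 0 1; 0 0 -1.2 0 0 0 1; 0 0 -1.2 0 0 0 1; 0 0 -1 0 0 0 1; 0 0 -0.5 0 0 0 1; 0 0 0 0 0 0 1; 0 0 0 0 0 0 1; 0 0 0 0 0 0 1' 40; python3 go.py 530.0 -264.4 50 -8.05
```

```text
time_s: 21.68
ee_pos: [529.0, -259.8, 74.7]
ee_rot: [-179.9, 0.1, -7.9]
force: [-0.1, 0.6, -3.2]
gripper_width: 23.4
21.6833 [ 528.974 -259.757   74.719] [-179.941    0.072   -7.881] F [-0.084  0.583 -3.205] M [-0.204  0.09  -0.028] 23.399563251422414
shift cm [ 0.103 -0.464 -2.472] rot [-0.001 -0.001 -0.003]
```

```bash
python3 -m creep '0.1 -0.45 -0.6 0 0 -0.003 1; 0 0 -1 0 0 0 1; 0 0 -0.6 0 0 0 1; 0 0 0 0 0 0 1; 0 0 0 0 0 0 1; 0 0 0 0 0 0 1' 40; python3 go.py 530.0 -264.4 27.3 -8.05;  python3 - <<'E'
from h import *
save('scene','s13.png',(300,150,440,270),5)
E
```

```text
time_s: 22.18
ee_pos: [531.1, -265.5, 51.7]
ee_rot: [180.0, -0.1, -8.1]
force: [0.2, -0.0, -4.4]
gripper_width: 23.8
22.1833 [ 531.112 -265.52    51.702] [179.998  -0.104  -8.092] F [ 0.206 -0.011 -4.432] M [-0.189  0.101 -0.015] 23.76393531805609
shift cm [-0.111  0.112 -2.44 ] rot [0.    0.002 0.001]
```

View pics/s13.png

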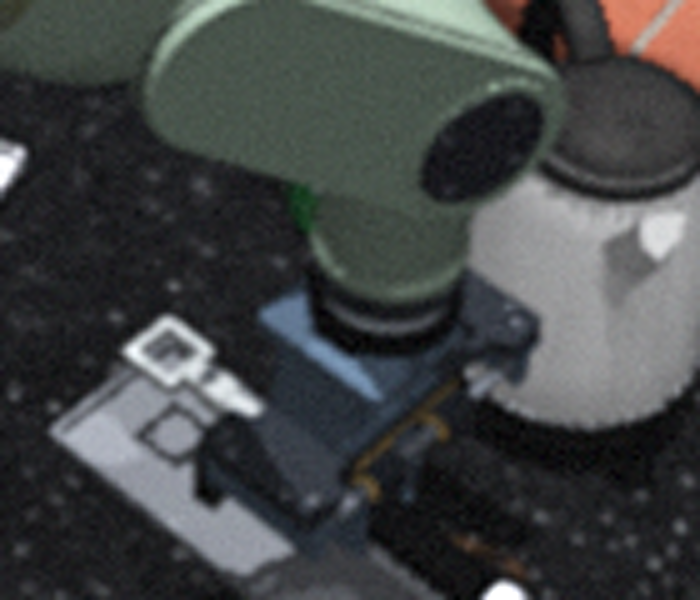

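```bash
python3 -m creep '-0.1 0.1 -0.5 0 0.002 0 1; 0 0 -0.6 0 0 0 1; 0 0 -0.5 0 0 0 1; 0 0 -0.2 0 0 0 1; 0 0 0 0 0 0 1; 0 0 0 0 0 0 1' 40; python3 go.py 530.0 -264.4 27.3 -8.05
```

```text
time_s: 22.73
ee_pos: [530.4, -264.4, 32.4]
ee_rot: [180.0, -0.0, -8.1]
force: [0.4, -0.0, -3.0]
gripper_width: 24.0
22.7333 [ 530.355 -264.356   32.374] [179.96   -0.044  -8.077] F [ 0.398 -0.015 -3.041] M [-0.186  0.085 -0.011] 24.032014641348855
shift cm [-0.036 -0.004 -0.507] rot [0.001 0.001 0.   ]
```

```bash
python3 -m creep '-0.03 0 -0.2 0 0 0 1; 0 0 -0.2 0 0 0 1; 0 0 -0.05 0 0 0 1; 0 0 0 0 0 0 1; 0 0 0 0 0 0 1' 40; python3 go.py 530.0 -264.4 27.3 -8.05
```

```text
time_s: 23.15
ee_pos: [530.4, -264.5, 27.9]
ee_rot: [179.9, -0.1, -8.1]
force: [0.1, 0.6, -4.1]
gripper_width: 23.7
23.15 [ 530.407 -264.532   27.895] [179.941  -0.097  -8.079] F [ 0.057  0.552 -4.072] M [-0.156  0.137  0.004] 23.684195372044883
shift cm [-0.041  0.013 -0.06 ] rot [0.001 0.002 0.001]
```

```bash
python3 -m creep '0 0 -0.08 0 0 0 1; 0 0 0 0 0 0 1; 0 0 0 0 0 0 1' 40; python3 go.py 530.0 -264.4 27.3 -8.05
```

```text
time_s: 23.4
ee_pos: [530.7, -264.7, 28.0]
ee_rot: [179.9, -0.2, -8.1]
force: [0.7, 0.2, -3.9]
gripper_width: 23.6
23.4 [ 530.744 -264.698   27.958] [179.914  -0.164  -8.083] F [ 0.704  0.177 -3.893] M [-0.189  0.06  -0.012] 23.554282260139427
shift cm [-0.074  0.03  -0.066] rot [0.002 0.003 0.001]
```

```bash
python3 -m creep '-0.07 0.03 -0.15 0.002 0.003 0 1; 0 0 0 0 0 0 1; 0 0 0 0 0 0 1' 40; python3 go.py 530.0 -264.4 27.3 -8.05
```

```text
time_s: 23.65
ee_pos: [531.1, -264.7, 27.5]
ee_rot: [180.0, -0.1, -8.1]
force: [0.0, 0.1, -3.0]
gripper_width: 23.9
23.65 [ 531.062 -264.719   27.502] [179.963  -0.12   -8.068] F [ 0.022  0.091 -2.99 ] M [-0.214  0.09  -0.048] 23.91045364711496
shift cm [-0.106  0.032 -0.02 ] rot [0.001 0.002 0.   ]
```

```bash
python3 -m creep '-0.1 0.03 -0.15 0 0.002 0 1; 0 0 0 0 0 0 1; 0 0 -0.1 0 0 0 1; 0 0 0 0 0 0 1; 0 0 0 0 0 0 1' 40; python3 go.py 530.0 -264.4 27.3 -8.05
```

```text
time_s: 24.07
ee_pos: [531.4, -264.9, 27.3]
ee_rot: [179.9, -0.2, -8.1]
force: [0.3, 0.8, -0.3]
gripper_width: 23.8
24.0667 [ 531.437 -264.896   27.257] [179.881  -0.213  -8.058] F [ 0.279  0.779 -0.283] M [-0.235  0.093  0.016] 23.764688800500135
shift cm [-0.144  0.05   0.004] rot [0.003 0.003 0.   ]
```

```bash
python3 -m creep '0 0 0 0 0 0 0.3; 0 0 0 0 0 0 0.1; 0 0 0 0 0 0 -0.3; 0 0 0 0 0 0 -0.3; 0 0 0 0 0 0 -0.3; 0 0 0 0 0 0 -0.3; 0 0 0.4 0 0 0 -0.3; 0 0 1 0 0 0 -0.3; 0 0 1.5 0 0 0 -0.3; 0 0 1.5 0 0 0 -0.3; 0 0 2 0 0 0 -0.3; 0 0 2 0 0 0 -0.3' 20; python3 go.py 530.0 -264.4 27.3 -8.05
```

```text
time_s: 25.07
ee_pos: [528.8, -263.8, 112.5]
ee_rot: [-179.9, 0.2, -8.1]
force: [-0.3, -0.1, -0.1]
gripper_width: 59.0
25.0667 [ 528.842 -263.782  112.482] [-179.939    0.245   -8.095] F [-0.319 -0.098 -0.089] M [-0.084  0.061  0.022] 58.999620356786394
shift cm [ 0.116 -0.062 -8.518] rot [-0.002 -0.004  0.001]
```

Now rise and back away toward the robot/left for an unobstructed look.

```bash
python3 -m creep '0 0 2 0 0 0 -0.3; 0 0 3 0 0 0 -0.3; 0 0 3 0 0 0 -0.3; -1 2 1 0 0 0.05 -0.3; -1.5 3 0 0 0 0.05 -0.3; -1.5 3.5 0 0 0 0.05 -0.3; -1.5 3.5 0 0 0 0.05 -0.3; -1.5 3.5 0 0 0 0.05 -0.3; -1.5 3.5 0 0 0 0.05 -0.3; -1.5 3.5 0 0 0 0.05 -0.3; -1.5 3.5 0 0 0 0.05 -0.3; -1.5 3.5 0 0 0 0.05 -0.3'
python3 -m creep '-1.5 3.5 0 0 0 0.05 -0.3; -1.5 3.5 0 0 0 0.05 -0.3; -1.5 3.5 0 0 0 0.05 -0.3; -1 3.5 0 0 0 0.05 -0.3; -0.5 3.5 0 0 0 0.05 -0.3; 0 3 0 0 0 0 -0.3; 0 2 0 0 0 0 -0.3; 0 0 0 0 0 0 -0.3;0 0 0 0 0 0 -0.3'
python3 - <<'E'
from ov import *
a=save('scene','s14.png');b=save('top','t14.png')
w=np.radians(82.1);u=np.array([np.cos(w),np.sin(w)]);t=np.array([533.8,-233.8])
P=[sq(t,150,12,w,50),sq(t+110*u,18,51,w),sq(t+110*u,12,51,w)]
i1=over(a,P,'x.png',(300,205,440,305),4);i2=over(b,P,'x.png',(290,190,430,290),4)
cv2.imwrite('pics/ov15.png',np.vstack([i1,i2]))
E
```

```text
time_s: 26.07
ee_pos: [397.5, 34.0, 225.0]
ee_rot: [179.4, -1.5, 18.2]
force: [1.0, 1.4, -0.1]
gripper_width: 59.4
time_s: 26.82
ee_pos: [327.1, 274.1, 235.0]
ee_rot: [179.5, -2.5, 33.8]
force: [-0.1, -0.7, -0.4]
gripper_width: 59.7
```

View pics/s14.png

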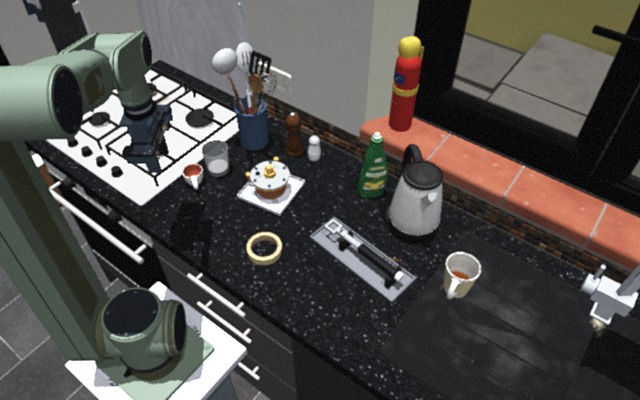

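View pics/ov15.png

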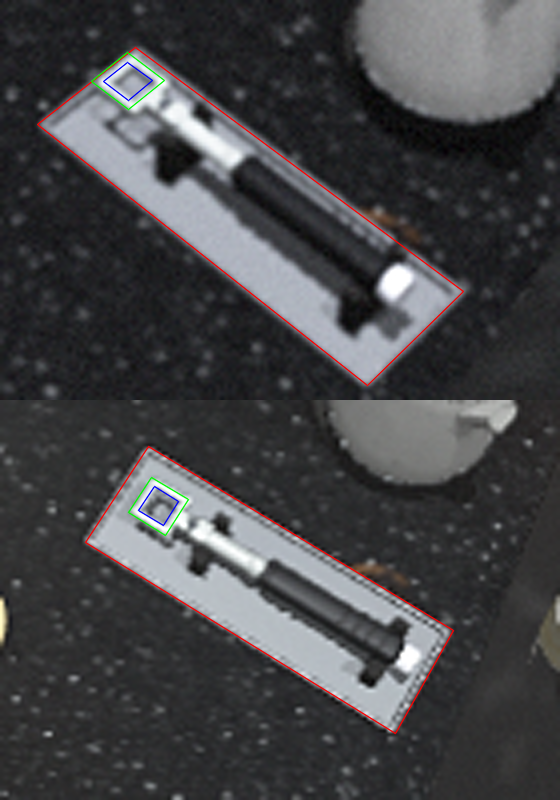

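Run:
```python
from h import *
s=monitor.state();print(s['time_s'],s['force'],s['qvel'])
job.job_done()
```

```text
26.9167 [ 0.0779749   0.18479153 -0.40223778] [-1.11825239 -0.12517965  0.7115865  -0.21055411 -0.05813135  0.06544593]
the job is handed in; nothing more can be done
```

I tightened the plug until the wrench broke over, laid the wrench back in its tray and handed the job in at 26.9 s. No verdict was reported.

- **Fitting the ring:** Contact forces showed my camera estimate of the plug was off by about 3–4 mm. I corrected by feel until the ring rested on the collar.
- **Tightening:** I turned clockwise about 0.6 rad. The thread came up hard, then the torque levelled off near 0.85–0.9 N m. The grip opening stayed at about 23.7 mm, so the handle did not slip in the jaws.
- **Amount of give:** I estimate 0.07–0.12 rad, past the click and short of pull-through. The whole turn after resistance began was 0.147 rad, so the give could not have reached 0.17. This comes from the force and pose readings only, as the gripper hid the ring from both cameras at that moment.
- **Taking it off:** I eased back 0.2 rad and cleared a small side load. The wrench then lifted with only its own weight on the sensor, so it did not bind.
- **Last checks:**
  - The wrench lies straight in both notches, within about 2 mm of where it started, head at the same end.
  - The plug shows as turned clockwise, by roughly 25–30°.
  - The other things look unmoved, and the robot is clear of everything.
  - I could not measure directly that the collar sits within hundredths of a millimetre of the washer. I infer it from the hard stop and the torque.

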